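Bottle marble chips and snap the jar shut

TASK

Use the scoop to take at least three of the four marble chips from the tray, tip them into the open jar on the spring stand, and set the scoop back down upright (in the tray or on the bench). Then press the blue cap straight down onto the jar until it snaps fully home, and keep pressing firmly: the program finishes while the robot is still pushing the cap, with the sprung jar held visibly down (several millimetres). Leave the other glassware and bottles alone.

Things in the scene. Friction and masses are not known exactly. Their poses are not given: they have to be found in the camera images.
- tray: fixed white trough with 45 degree sides, 178 x 83 x 32 mm outside (its x, y, z); inside 170 mm long, floor 4 mm above the bench and 28 mm wide, the sides sloping outward from it; upright end walls. Origin at the centre of its underside, on the bench. The scoop lies at its +x end, the chips between the scoop and its -x end wall (nearer the robot)
- scoop: loose aluminium scoop, 70 g. Pan 60 mm long (x), floor 24 mm wide (y) and 1.5 mm thick, 45 degree sides 18 mm high (60 mm wide at the top), open at the -x end (front), back wall at +x. Origin: centre of the pan's underside. It fits the tray's shape with 2 mm play; drawn until its front meets the -x end wall it gathers the chips. Carry it front slightly up; 40 degrees front-down empties it
- scoop_grip (a point): middle of the handle's usual grip height, in the scoop's frame at (30, 0, 75) mm. The handle is an upright bar 20 mm (x) x 12 mm (y), centred at x = 30 mm, reaching from 22 to 97 mm above the scoop's underside; pinch it along y from above
- scoop_nose (a point): middle of the pan's front edge, in the scoop's frame at (-30, 0, 2) mm
- scoop_in (a point): middle of the space in the pan, in the scoop's frame at (-2, 0, 10) mm
- chip0: lumpy off-white tumbled marble chip, about 17 mm across, 10 g, smooth; origin near its middle. Starts on the tray floor, between the scoop's open front and the tray's -x end wall
- chip1: lumpy off-white tumbled marble chip, about 17 mm across, 10 g, smooth; origin near its middle. Starts on the tray floor, between the scoop's open front and the tray's -x end wall
- chip2: lumpy off-white tumbled marble chip, about 17 mm across, 10 g, smooth; origin near its middle. Starts on the tray floor, between the scoop's open front and the tray's -x end wall
- chip3: lumpy off-white tumbled marble chip, about 17 mm across, 10 g, smooth; origin near its middle. Starts on the tray floor, between the scoop's open front and the tray's -x end wall
- jar_mouth (a point): centre of the open mouth of the clear jar, on its rim, 95 mm above the bench when the jar is not pushed down. The jar is 73 mm tall, 56 mm inside and 60 mm outside diameter; it stands upright on a grey fixed stand (90 x 90 mm foot). Four white sprung balls (12 mm) sit in its neck, 6.6 mm below the rim, sticking out 6 mm and 4 mm inwards
- jar_in (a point): centre of the jar's inner floor, 69 mm below the rim
- jar (a joint): how far the jar is pushed down on its spring seat, m: 0 = up, 0.010 = bottomed. The seat is preloaded by about 1.5 N and gives about 0.5 mm per newton beyond that
- cap: loose blue snap cap, 60 g, lying mouth down on the bench, grip bar up. Diameter 78 mm, origin at the centre of its underside; 16 mm deep inside, with a 4 mm high inner lip of 67 mm bore at its lower edge. The lip meets the jar's balls with the underside about 2 mm below the rim; the push rises to 6 to 15 N, then drops suddenly; home = underside 16 mm below the rim. Any yaw fits
- cap_grip (a point): point on the cap's grip bar, 42 mm above the cap's origin, on its axis. The bar is 36 mm long (cap's x) x 16 mm thick (cap's y) and stands on the cap's plate, from 19 to 53 mm above the cap's origin; pinch it along the cap's y from above
- reagent_jar: bystander, to be left where it stands: white jar with red cap, 68 mm diameter, 130 mm tall; origin at its foot
- wash_bottle: bystander, to be left where it stands: pale wash bottle with red spout, 56 mm diameter, 165 mm tall; origin at its foot
- flask: bystander, to be left where it stands: conical glass flask with a dark stopper, 76 mm diameter, 127 mm tall; origin at its foot
Not all that is in view belongs to the job. Of the things that look like the cap, the middle-sized one is meant.

How it is judged:
By the outcome, as a careful person would: the job done as asked, in the order asked, and still so for the second after the job is handed in, while the arm keeps its last pose, push and grip.
It also fails if it takes over 72 s, if anything falls off the work surface, if the arm or the gripper's body presses on something with over 40 N, if the wrist force passes 120 N, or if a joint passes its speed limit or range.

ROBOT

A 7-joint arm with a two-finger parallel gripper is mounted at the origin on the work surface. World frame = base frame: x ahead of the robot, y to its left, z up, the work surface at z = 0. Lengths are in m, angles in rad, forces in N, time in s.
With the tool pointing down it reaches from about 0.425 to 0.8 m from the base axis. Payload 8.3 kg.
Tool frame: the origin (TCP) lies on the centre line of the jaws, within the pads' length; the fingertips stand 11 mm ahead of it and the grasp point (between the pads) lies 8 mm behind it; z points along the fingers, y is the direction in which the jaws open and shut (so a half turn about z gives the same grasp; the last joint's range is limited). The gripper opens to 85 mm and grips with 20 to 120 N. Pads are 22 mm wide; open, the fingers measure 114 mm over their backs; the gripper's body (76 mm by 85 mm) begins 54 mm behind the grasp point. The pads swing forward as they close: fully open they stand 13 mm farther back than shut.
Start: joints at [-1.285, 0.383, 0.016, 1.37, -0.006, 1.388, -0.046], TCP at [0.214, 0.587, 0.212] pointing down, gripper open.
Joint ranges: [-2.95, 2.95], [-0.25, 2.06], [-1.52, 1.56], [0.18, 2.33], [-1.44, 4.58], [0.02, 2.06], [-3.01, 3.01]. Speed limits (rad/s): [2.39, 2.39, 3.01, 3.01, 3.14, 3.14, 3.14].

INTERFACE

Orientations are given as a rotation vector (axis times angle).
In Python, from plant import arm gives the robot as it stands.
- The arm moves only by the tool carry_out, never from a script. Its argument "motion" is a list of rows, each an object with "xyz": the shift along the world's x, y, z in m, a list of three; "delta_rot": the turn, a rotation vector about the world's x, y, z in degrees, a list of three; "gripper": the opening, from 0 (shut) to 1 (fully open). In form: [{"xyz": [dx, dy, dz], "delta_rot": [wx, wy, wz], "gripper": gripper}, ...]. A call has 1 to 20 rows; each row shifts and turns the pose as measured when the row begins; what a row does not reach is not made up. A row lasts 1/10 s, in which the tool goes at most 50 mm and 8.59 degrees, less where a joint would pass 70% of its speed; a pose out of reach is approached as far as the arm can. A call with a gripper value outside its range is refused whole. The fingers move at their own pace and stop on an object; "force" is the grip in N (left out, the last holds). Time passes only in rows, so rows that do not move let the fingers close. It gives the time, the measured TCP pose, the force and the opening at its end, in the units of the state.
- arm.state(): the state, without advancing time (a new reading comes with each control period).
- arm.snapshot(name): name is "scene" or "side" or "wrist"; returns a dict with "frame" (400x640x3 uint8, red, green, blue), "z_map" (400x640 float32, m along the optical axis (not along the pixel's ray), 0 where there is no reading), "camera_matrix" (3x3 intrinsics, pixels), "rvec" (rotation vector, rad) and "tvec" (3), from world to camera coordinates, as OpenCV has them. Camera axes: x right, y down, z forward; pixel columns grow to the right and rows downward; lengths in m; the calibration is good to about 2 mm. A picture is of the moment at which its call begins.
- arm.job_done(): hands the job in, once; it reports no verdict.
Trained networks look in a picture, given as the dict that the camera call returned (one of the last four; its "shot" number tells which), for a name from the list of things; names that differ only in an ending like _2 or _b are one class to them, and where a whole thing is asked for, a point or a joint stands for the part that bears it (a point fixed in the world has none). Each returns a list of dicts, best first, with "p" (0 to 1); they miss things now and then, are a little off and sometimes report something else, mostly with a low value. They report only what shows in the picture. A call takes as long as a camera call. They do not tell look-alikes from the thing itself.
- arm.spot_in(picture, name): "bbox" ([left, top, width, height] in pixels, round what is visible of it).
The state is a dict: "time": time; "q": joint angles; "qd": joint speeds; "joint_efforts": joint torques, N m; "tool_pos": TCP position; "eef_rot": TCP orientation; "contact_force": force on the tool from outside, world axes, zero at the start; "wrist_torque": the same for the moment, N m; "finger_gap": finger opening in m.
Only numpy, scipy, OpenCV 4.12 (cv2) and the standard library are available. Lean on these libraries where they do the work, as an engineer would, in place of code of your own. Each camera call takes 0.05 s, during which the arm holds its last target.

## Working session

There is one attempt and no reset: what is moved stays moved. The work goes in short steps, Python scripts to look and compute and a tool call to move; the robot and the scene stay as the last step left them, time stands still between calls to the robot, and variables do not carry over. Pictures are saved under pics/ and viewed, and the job is handed in when it is done.

Besides the shell and the picture viewer there is one more tool, called after "Call:" as name(argument=value, ...) on one line, values as JSON. carry_out: Moves the arm, as the interface text tells. Its arguments: {"type":"object","properties":{"motion":{"type":"array","items":{"type":"object","properties":{"xyz":{"type":"array","items":{"type":"number"}},"delta_rot":{"type":"array","items":{"type":"number"}},"gripper":{"type":"number"}}}},"force":{"type":"number"}},"required":["motion"]}

```bash
ls; mkdir -p pics
cat > h.py <<'E'
import numpy as np, cv2
from plant import arm
def R(s): return cv2.Rodrigues(np.array(s['rvec'],float))[0]
def save(s,n,crop=None,scale=1):
    im=s['frame'][:,:,::-1]
    if crop: x,y,w,h=crop; im=im[y:y+h,x:x+w]
    if scale!=1: im=cv2.resize(im,None,fx=scale,fy=scale,interpolation=cv2.INTER_CUBIC)
    cv2.imwrite('pics/'+n+'.png',np.ascontiguousarray(im))
def cloud(s):
    K=s['camera_matrix'];z=s['z_map'];v,u=np.mgrid[0:z.shape[0],0:z.shape[1]]
    c=np.stack([(u-K[0,2])/K[0,0]*z,(v-K[1,2])/K[1,1]*z,z],-1)
    w=(c-np.array(s['tvec']).ravel())@R(s)
    w[z<=0]=np.nan
    return w
def px(s,p):
    return cv2.projectPoints(np.array(p,float).reshape(-1,3),np.array(s['rvec'],float),np.array(s['tvec'],float),np.array(s['camera_matrix'],float),None)[0].reshape(-1,2)
E
python3 - <<'E'
from h import *
for n in ['scene','side','wrist']:
    s=arm.snapshot(n);save(s,n+'0')
    print(n,s['shot'],(-R(s).T@np.array(s['tvec']).ravel()).round(3))
    for k in ['tray','scoop','chip0','jar_mouth','cap','reagent_jar','wash_bottle','flask']:
        print(k,[(d['bbox'],round(d['p'],2)) for d in arm.spot_in(s,k)][:5])
print(arm.state())
E
```

```text
pics
scene 1 [1.25  0.494 1.172]
tray [([374.8, 217.7, 58.6, 50.3], 0.69), ([383.5, 235.3, 24.5, 25.5], 0.47)]
scoop [([382.4, 234.3, 25.2, 25.5], 0.75), ([375.0, 213.3, 57.8, 52.9], 0.27)]
chip0 [([234.3, 117.4, 20.7, 36.7], 0.44)]
jar_mouth [([335.4, 184.6, 21.2, 32.7], 0.69), ([280.4, 165.9, 22.3, 22.6], 0.66)]
cap [([278.2, 165.7, 23.5, 20.0], 0.81), ([324.4, 160.9, 15.3, 14.9], 0.7), ([298.8, 128.6, 28.3, 28.0], 0.56)]
reagent_jar [([250.1, 212.0, 22.5, 41.4], 0.92)]
wash_bottle [([449.6, 241.8, 31.6, 33.0], 0.64)]
flask []
side 2 [ 0.255 -0.807  1.094]
tray [([230.9, 150.6, 62.7, 34.2], 0.66)]
scoop [([266.8, 142.3, 22.9, 29.1], 0.57)]
chip0 []
jar_mouth [([281.2, 187.6, 21.4, 35.2], 0.61)]
cap [([249.4, 288.2, 41.5, 47.5], 0.82), ([259.0, 260.3, 25.3, 17.0], 0.76), ([309.8, 266.4, 35.8, 32.8], 0.6), ([280.0, 187.9, 21.8, 33.5], 0.58)]
reagent_jar [([379.3, 182.7, 28.7, 46.0], 0.6), ([233.1, 152.6, 59.6, 32.1], 0.23)]
wash_bottle [([228.3, 102.5, 20.4, 44.1], 0.82)]
flask [([343.6, 342.8, 33.4, 39.7], 0.79)]
wrist 3 [0.15  0.611 0.373]
tray [([146.9, 362.0, 34.3, 35.4], 0.75)]
scoop []
chip0 []
jar_mouth []
cap []
reagent_jar []
wash_bottle []
flask []
{'time': 1.35, 'q': array([-1.28490804,  0.3834319 ,  0.01641627,  1.37010344, -0.00631339,
        1.38821688, -0.0465027 ]), 'qd': array([-2.84604761e-04,  2.95133607e-05, -5.69293221e-04,  1.04119482e-03,
       -1.72326893e-03,  3.75628551e-04,  9.81178875e-04]), 'joint_efforts': array([ 1.12235703e-03, -6.27351952e+01,  8.42997786e-01, -3.72078860e+01,
        1.62755902e-02,  3.15483310e-03,  1.58555434e-05]), 'tool_pos': array([0.21354979, 0.58735558, 0.21235802]), 'eef_rot': array([-5.45048422e-01, -3.09386821e+00,  1.56883703e-04]), 'contact_force': array([ 0.01824628,  0.48352153, -0.10066518]), 'wrist_torque': array([ 0.01619721, -0.04494666,  0.04906858]), 'finger_gap': 0.0852467734040412}
```

View pics/scene0.png

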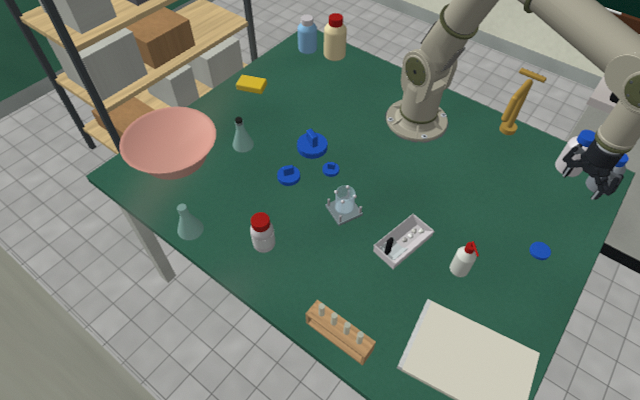

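View pics/side0.png

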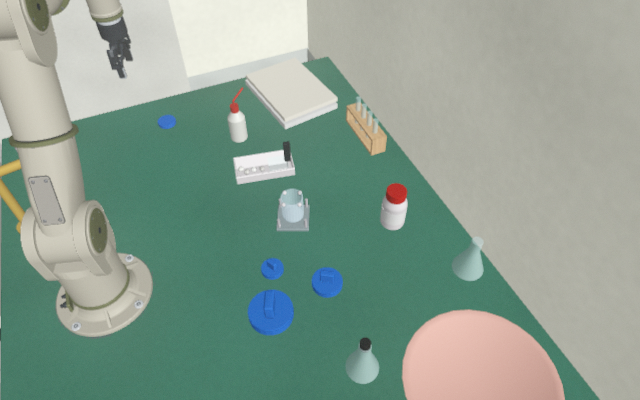

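View pics/wrist0.png

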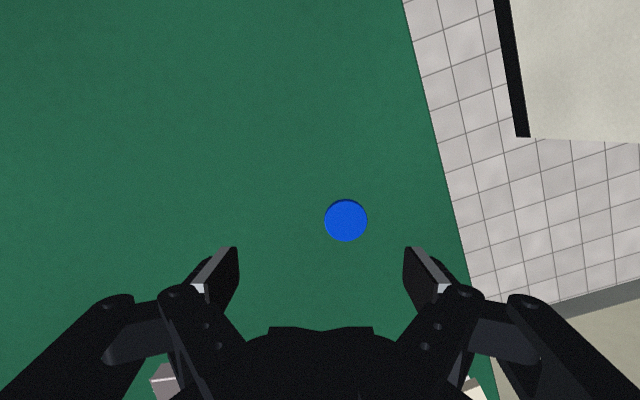

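Scene picture: three blue caps with grip bars at (312,143) large, (288,175) middle, (331,169) small, and a bar‑less blue disc at (540,250). The same in the side picture are (270,312), (327,281), (272,268), (167,121). Tray is at (403,242) with the scoop's black handle at (389,245), jar at (344,200). Now measuring sizes and poses.

Run:
```python
from h import *
S={}
for n in ['scene','side']:
    s=arm.snapshot(n); S[n]=s; w=cloud(s); f=s['frame'].astype(int)
    blue=(f[:,:,2]>120)&(f[:,:,2]>f[:,:,0]+60)&(f[:,:,2]>f[:,:,1]+40)
    nl,l,st,_=cv2.connectedComponentsWithStats(blue.astype(np.uint8))
    print(n)
    for i in range(1,nl):
        if st[i,4]<40: continue
        p=w[l==i]; p=p[np.isfinite(p[:,2])]
        top=p[p[:,2]>p[:,2].max()-0.008]
        pl=p[(p[:,2]>0.012)&(p[:,2]<0.026)]
        print(st[i],'zmax',p[:,2].max().round(3),'ext',(np.ptp(p[:,:2],axis=0)).round(3),'mid',((p[:,:2].max(0)+p[:,:2].min(0))/2).round(3),'topmean',top.mean(0).round(3),'circ',end=' ')
        if len(pl)>10:
            c,r=cv2.minEnclosingCircle(pl[:,:2].astype(np.float32)); print(np.round(c,3),round(r,3))
        rect=cv2.minAreaRect((top[:,:2]*1000).astype(np.float32)); print('   bar',np.round(rect[0],1),np.round(rect[1],1),round(rect[2],1))
    # region around tray/jar
    m=np.isfinite(w[:,:,2])
    np.save(n+'_w.npy',w)
s=S['scene'];save(s,'c1',(350,190,110,90),6)
s=S['side'];save(s,'c2',(220,130,110,110),5)
save(s,'c3',(240,230,120,110),5)
```

```text
scene
[297 129  31  28 558] zmax 0.08 ext [0.113 0.13 ] mid [ 0.366 -0.229] topmean [ 0.368 -0.219  0.075] circ [ 0.368 -0.221] 0.056
   bar [ 369.4 -219.1] [48.2 22.7] 74.5
[577 130  18  16 200] zmax 0.349 ext [0.706 0.044] mid [-0.171  0.547] topmean [0.182 0.536 0.349] circ    bar [182.2 535.6] [3.4 0. ] -94.9
[619 154  10   9  56] zmax 0.398 ext [0.341 0.061] mid [0.054 0.655] topmean [0.217 0.626 0.395] circ    bar [216.7 626.4] [2.3 0. ] -178.5
[322 162  17  13 158] zmax 0.044 ext [0.059 0.066] mid [ 0.413 -0.105] topmean [ 0.413 -0.099  0.039] circ [ 0.415 -0.1  ] 0.028
   bar [412.4 -99. ] [12.5 24.1] 34.7
[277 165  23  19 289] zmax 0.057 ext [0.078 0.089] mid [ 0.528 -0.202] topmean [ 0.527 -0.195  0.053] circ [ 0.527 -0.197] 0.04
   bar [ 526.4 -195.1] [16.5 34. ] 55.2
[529 242  22  17 295] zmax 0.021 ext [0.063 0.059] mid [0.283 0.601] topmean [0.285 0.602 0.015] circ [0.284 0.6  ] 0.031
   bar [284.  602.4] [55.2 55.1] 45.1
side
[158 115  18  14 201] zmax 0.021 ext [0.058 0.086] mid [0.281 0.608] topmean [0.282 0.593 0.015] circ [0.282 0.594] 0.032
   bar [282.4 594.6] [53.8 55.6] 79.9
[261 258  23  22 389] zmax 0.041 ext [0.058 0.068] mid [ 0.413 -0.102] topmean [ 0.412 -0.107  0.037] circ [ 0.413 -0.107] 0.031
   bar [ 411.9 -107. ] [12.9 26.6] 30.5
[312 267  31  31 748] zmax 0.057 ext [0.077 0.09 ] mid [ 0.526 -0.196] topmean [ 0.525 -0.202  0.052] circ [ 0.527 -0.202] 0.04
   bar [ 525.5 -202. ] [16.4 34.6] 56.4
[ 248  290   46   45 1661] zmax 0.078 ext [0.109 0.129] mid [ 0.366 -0.216] topmean [ 0.367 -0.226  0.073] circ [ 0.367 -0.225] 0.056
   bar [ 366.6 -226.5] [49.9 21.2] 67.0
```

View pics/c1.png

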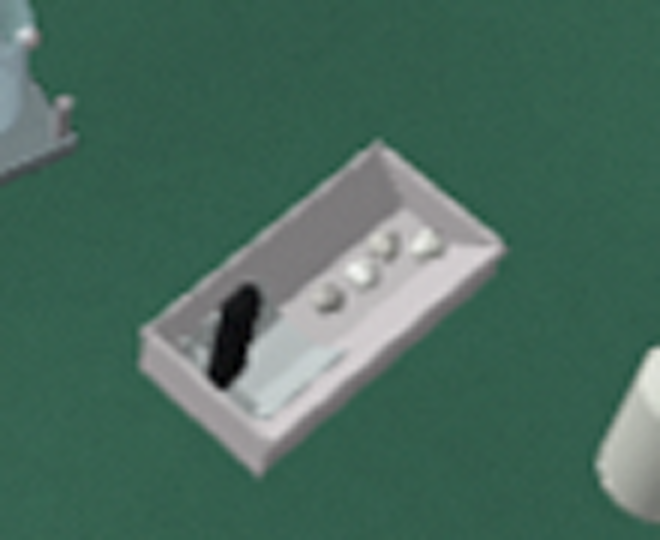

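View pics/c2.png

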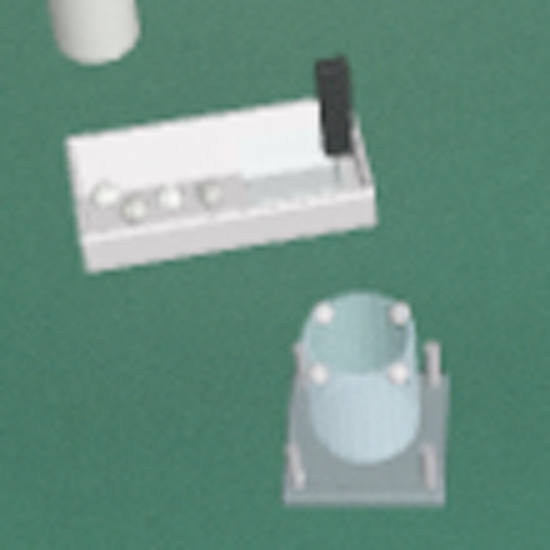

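View pics/c3.png

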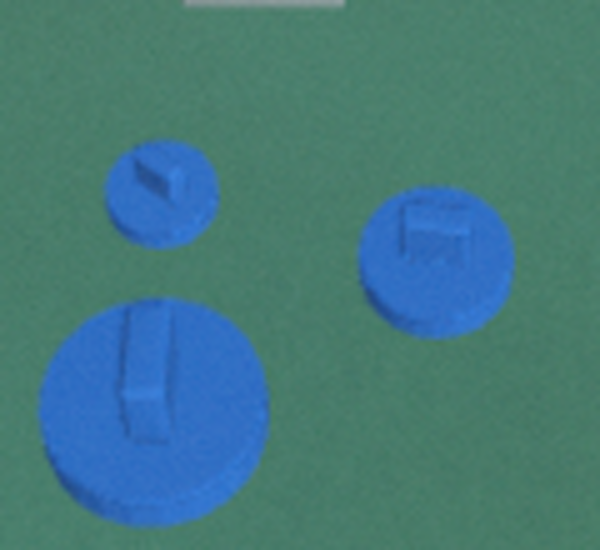

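The choice is the cap at scene (288,175) / side (327,281): 80 mm diameter, 53 mm tall, the middle of three (112, 80, 58 mm). Crops show the scoop at the far end of the tray, four chips, and four balls in the jar neck. Next: tray and jar fit.

Run:
```python
from h import *
for n in ['scene','side']:
    s=arm.snapshot(n); w=cloud(s); f=s['frame'].astype(int)
    bx=dict(scene=(365,205,80,75),side=(225,135,80,55))[n]
    m=np.zeros(w.shape[:2],bool); m[bx[1]:bx[1]+bx[3],bx[0]:bx[0]+bx[2]]=1
    green=(f[:,:,1]>f[:,:,0]+15)
    blk=m&(f.sum(-1)<150)
    p=w[m&~green&(w[:,:,2]>0.022)&(w[:,:,2]<0.04)]
    r=cv2.minAreaRect((p[:,:2]*1000).astype(np.float32)); print(n,'tray',np.round(r[0],1),np.round(r[1],1),round(r[2],1),len(p))
    q=w[blk]; q=q[np.isfinite(q[:,2])&(q[:,2]>0.04)]; print('handle zmax',q[:,2].max(),'mean',q.mean(0).round(4),'top',q[q[:,2]>q[:,2].max()-.01].mean(0).round(4),len(q))
    r=cv2.minAreaRect((q[q[:,2]>0.07][:,:2]*1000).astype(np.float32)); print('h rect',np.round(r[0],1),np.round(r[1],1),round(r[2],1))
    # jar
    bx=dict(scene=(320,180,45,50),side=(270,180,50,55))[n]
    m=np.zeros(w.shape[:2],bool); m[bx[1]:bx[1]+bx[3],bx[0]:bx[0]+bx[2]]=1
    p=w[m&(w[:,:,2]>0.09)&(w[:,:,2]<0.1)]; 
    c,rr=cv2.minEnclosingCircle((p[:,:2]*1000).astype(np.float32)); print('jar',np.round(c,1),rr,len(p), w[m][:,2].max())
    p=w[m&(w[:,:,2]>0.006)&(w[:,:,2]<0.02)]; r=cv2.minAreaRect((p[:,:2]*1000).astype(np.float32)); print('foot',np.round(r[0],1),np.round(r[1],1),round(r[2],1))
    # balls: white px
    wh=m&(f.min(-1)>200); print(np.c_[np.argwhere(wh),(w[wh]*1000).round(0)][:25].tolist() if 0 else (w[wh]*1000).round(0).astype(int).tolist()[:25])
```

```text
scene tray [512.2 254. ] [ 92.3 183.5] 79.2 563
handle zmax 0.10293180892792596 mean [0.5917 0.241  0.0769] top [0.5896 0.2404 0.0992] 72
h rect [589.9 241.2] [10.9 16.1] 69.5
jar [526.1  38.3] 33.88787841796875 85 nan
foot [539.9  43. ] [120.2 130.9] 40.4
[[500, 26, 94], [538, 8, 93], [516, 64, 94], [554, 46, 93]]
side tray [523.2 302.3] [211.1 177.4] 79.1 426Traceback (most recent call last):
  File "<stdin>", line 10, in <module>
    return umr_maximum(a, axis, None, out, keepdims, initial, where)
ValueError: zero-size array to reduction operation maximum which has no identity
```

Run:
```python
from h import *
s=arm.snapshot('side'); w=cloud(s); f=s['frame'].astype(int)
m=np.zeros(w.shape[:2],bool); m[135:190,225:305]=1
green=(f[:,:,1]>f[:,:,0]+15)
mm=m&~green&(w[:,:,2]>0.022)&(w[:,:,2]<0.04)&(w[:,:,1]<0.33)
p=w[mm]
r=cv2.minAreaRect((p[:,:2]*1000).astype(np.float32)); print('tray',np.round(r[0],1),np.round(r[1],1),round(r[2],1),len(p))
m2=np.zeros(w.shape[:2],bool); m2[138:165,280:295]=1
q=w[m2&(f.sum(-1)<200)]; print(f[138:165,280:295].sum(-1).min(), q.round(3)[:60:3])
bx=(270,180,50,55)
m=np.zeros(w.shape[:2],bool); m[bx[1]:bx[1]+bx[3],bx[0]:bx[0]+bx[2]]=1
wh=m&(f.min(-1)>185); print((w[wh]*1000).round(0).tolist())
p=w[m&~green&(w[:,:,2]>0.006)&(w[:,:,2]<0.025)];r=cv2.minAreaRect((p[:,:2]*1000).astype(np.float32)); print('foot',np.round(r[0],1),np.round(r[1],1),round(r[2],1))
p=w[m&(w[:,:,2]>0.09)&(w[:,:,2]<0.1)]; 
c,rr=cv2.minEnclosingCircle((p[:,:2]*1000).astype(np.float32)); print('jar',np.round(c,1),rr,len(p))
```

```text
tray [513.4 251.2] [ 97.  177.6] 79.3 406
174 [[0.585 0.241 0.098]
 [0.588 0.232 0.1  ]
 [0.579 0.234 0.09 ]
 [0.578 0.233 0.087]
 [0.583 0.231 0.083]
 [0.588 0.228 0.079]
 [0.582 0.23  0.076]
 [0.578 0.235 0.068]
 [0.585 0.229 0.071]
 [0.58  0.232 0.066]
 [0.577 0.234 0.062]
 [0.585 0.23  0.062]
 [0.582 0.233 0.056]
 [0.578 0.23  0.057]
 [0.592 0.232 0.049]
 [0.591 0.231 0.046]
 [0.585 0.234 0.041]
 [0.577 0.229 0.045]
 [0.586 0.227 0.044]
 [0.581 0.232 0.036]]
[[514.0, 62.0, 93.0], [516.0, 58.0, 96.0], [551.0, 44.0, 95.0], [554.0, 43.0, 95.0], [511.0, 60.0, 92.0], [514.0, 62.0, 89.0], [516.0, 59.0, 91.0], [519.0, 60.0, 88.0], [551.0, 43.0, 91.0], [553.0, 40.0, 94.0], [556.0, 41.0, 91.0], [509.0, 55.0, 94.0], [512.0, 56.0, 91.0], [515.0, 56.0, 90.0], [518.0, 57.0, 88.0], [551.0, 44.0, 87.0], [552.0, 39.0, 91.0], [511.0, 54.0, 90.0], [514.0, 55.0, 88.0], [540.0, 7.0, 93.0], [494.0, 22.0, 94.0], [496.0, 21.0, 94.0], [498.0, 18.0, 97.0], [534.0, 8.0, 91.0], [535.0, 4.0, 94.0], [537.0, 1.0, 97.0], [543.0, 9.0, 86.0], [493.0, 20.0, 94.0], [496.0, 20.0, 92.0], [498.0, 17.0, 94.0], [499.0,
[... 3654 characters left out ...]
0], [519.0, 6.0, 37.0], [520.0, 1.0, 41.0], [524.0, 3.0, 37.0], [526.0, 3.0, 37.0], [529.0, 2.0, 36.0], [533.0, 6.0, 30.0], [535.0, 4.0, 31.0], [507.0, 6.0, 38.0], [511.0, 8.0, 34.0], [513.0, 6.0, 35.0], [516.0, 8.0, 31.0], [518.0, 4.0, 35.0], [521.0, 4.0, 33.0], [524.0, 5.0, 31.0], [526.0, 3.0, 32.0], [530.0, 4.0, 29.0], [532.0, 1.0, 31.0], [511.0, 10.0, 28.0], [513.0, 7.0, 29.0], [515.0, 4.0, 32.0], [518.0, 4.0, 30.0], [521.0, 4.0, 30.0], [524.0, 4.0, 27.0], [527.0, 4.0, 26.0], [529.0, 3.0, 26.0], [514.0, 3.0, 29.0], [517.0, 3.0, 27.0], [520.0, 4.0, 25.0], [475.0, 8.0, 29.0], [475.0, 8.0, 26.0], [479.0, 11.0, 20.0]]
foot [522.6  31.1] [89.5 86.9] 65.7
jar [524.6  31.8] 35.29573440551758 98
```

Call:
carry_out(motion=[{"xyz":[0.032,-0.03,0.01],"delta_rot":[0,0,0.8],"gripper":0.7},{"xyz":[0.032,-0.03,0.01],"delta_rot":[0,0,0.8],"gripper":0.7},{"xyz":[0.032,-0.03,0.01],"delta_rot":[0,0,0.8],"gripper":0.7},{"xyz":[0.032,-0.03,0.01],"delta_rot":[0,0,0.8],"gripper":0.7},{"xyz":[0.032,-0.03,0.01],"delta_rot":[0,0,0.8],"gripper":0.7},{"xyz":[0.032,-0.03,0],"delta_rot":[0,0,0.8],"gripper":0.7},{"xyz":[0.032,-0.03,0],"delta_rot":[0,0,0.8],"gripper":0.7},{"xyz":[0.032,-0.03,0],"delta_rot":[0,0,0.8],"gripper":0.7},{"xyz":[0.032,-0.03,0],"delta_rot":[0,0,0.8],"gripper":0.7},{"xyz":[0.032,-0.03,0],"delta_rot":[0,0,0.8],"gripper":0.7}])

```text
time: 2.6
tool_pos: [0.5348, 0.2803, 0.2649]
eef_rot: [-0.292, -3.127, -0.004]
contact_force: [-0.0, 0.4, 0.0]
finger_gap: 0.0599
```

Run:
```python
from h import *
s=arm.snapshot('wrist');save(s,'w1');w=cloud(s);np.savez('w1.npz',w=w,f=s['frame'])
print((-R(s).T@np.array(s['tvec']).ravel()).round(3))
for k in ['scoop','tray','chip0','scoop_grip','wash_bottle']: print(k,[(d['bbox'],round(d['p'],2)) for d in arm.spot_in(s,k)][:5])
```

```text
[0.468 0.293 0.426]
scoop [([277.8, 170.5, 42.4, 68.3], 0.66), ([104.1, 181.1, 77.7, 53.2], 0.23)]
tray [([261.8, 97.4, 69.2, 127.1], 0.73)]
chip0 [([289.8, 122.3, 11.7, 6.8], 0.61), ([298.4, 106.5, 13.5, 9.6], 0.52)]
scoop_grip [([277.8, 171.1, 41.3, 68.8], 0.67)]
wash_bottle [([398.5, 94.8, 113.7, 65.1], 0.84)]
```

View pics/w1.png

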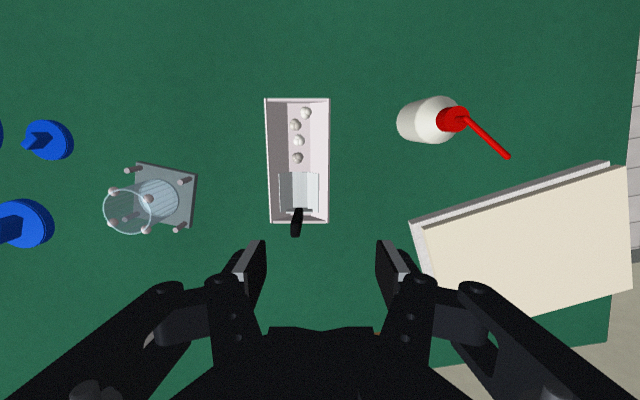

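Wrist view: tray at (297,160) with four chips at (305,113),(295,125),(298,140),(297,158), scoop handle (297,222), jar mouth around (130,212) left, the middle cap (50,140), wash bottle (430,118) right. Measuring from it.

Run:
```python
from h import *
d=np.load('w1.npz');w=d['w'];f=d['f'].astype(int)
def box(x,y,ww,h):
    m=np.zeros(w.shape[:2],bool); m[y:y+h,x:x+ww]=1; return m
green=(f[:,:,1]>f[:,:,0]+15)
def rect(p,n):
    r=cv2.minAreaRect((p[:,:2]*1000).astype(np.float32)); print(n,np.round(r[0],1),np.round(r[1],1),round(r[2],1),len(p))
p=w[box(255,90,80,140)&~green&(w[:,:,2]>0.022)&(w[:,:,2]<0.045)];rect(p,'tray');print(np.nanpercentile(p[:,2],[5,50,95]))
p=w[box(285,195,25,50)&(f.sum(-1)<110)]; p=p[p[:,2]>0.02];print('handle',p[:,2].max(), p[:,2].min());rect(p[p[:,2]>p[:,2].max()-.012],'top');rect(p,'all')
m=box(90,150,120,95)
wh=m&(f.min(-1)>190)&(w[:,:,2]>0.08);nl,l,st,c=cv2.connectedComponentsWithStats(wh.astype(np.uint8))
for i in range(1,nl): print('ball',c[i].round(0),w[l==i].mean(0).round(4))
p=w[m&(w[:,:,2]>0.091)&(w[:,:,2]<0.1)];print('jar',cv2.minEnclosingCircle((p[:,:2]*1000).astype(np.float32)))
p=w[m&~green&(w[:,:,2]>0.006)&(w[:,:,2]<0.025)];rect(p,'foot')
# bench check
print('bench z',np.nanmedian(w[60:90,200:350,2]))
b=(f[:,:,2]>120)&(f[:,:,2]>f[:,:,0]+60)&(f[:,:,2]>f[:,:,1]+40)&box(20,110,60,60)
p=w[b&(w[:,:,2]>0.012)&(w[:,:,2]<0.03)];print('cap',cv2.minEnclosingCircle((p[:,:2]*1000).astype(np.float32)))
p=w[b&(w[:,:,2]>0.046)];rect(p,'bar')
p=w[box(390,90,80,60)&~green];p=p[p[:,2]>0.05];rect(p,'wash')
```

```text
tray [512.6 252.6] [ 90.2 178.2] 79.1 2710
[0.02252994 0.02843372 0.0321074 ]
handle 0.10160346792950467 0.030346716910567267
top [584.7 238.9] [10.8 18.2] 79.8 139
all [584.4 239. ] [11.6 18.5] 81.7 270
ball [110. 192.] [0.4961 0.0237 0.0937]
ball [144. 200.] [0.5132 0.0623 0.0945]
ball [148. 207.] [0.5224 0.0636 0.0943]
ball [109. 224.] [0.5353 0.0073 0.0943]
ball [143. 230.] [0.5515 0.0458 0.0938]
jar ((524.10595703125, 36.80724334716797), 35.04056930541992)
foot [523.6  36.2] [90. 89.] 66.1 1105
bench z -0.0004476351631917244
cap ((411.9794006347656, -102.7126235961914), 29.51856803894043)
bar [0. 0.] [0. 0.] 0.0 0
wash [485.7 428.5] [49.6 54.5] 89.7 2286
```

Consistent: tray centre (512.6, 252.6), yaw −10.8°, handle at (584.7, 239), jar about (524.5, 36). Moving to grip the handle.

Call:
carry_out(motion=[{"xyz":[0.025,-0.021,-0.03],"delta_rot":[0,0,0],"gripper":0.6},{"xyz":[0.025,-0.02,-0.03],"delta_rot":[0,0,0],"gripper":0.6},{"xyz":[0,0,-0.02],"delta_rot":[0,0,0],"gripper":0.6},{"xyz":[0,0,0],"delta_rot":[0,0,0],"gripper":0.6}])

```text
time: 3.3
tool_pos: [0.58, 0.2501, 0.1838]
eef_rot: [-0.267, -3.129, -0.014]
contact_force: [-0.5, -0.1, 0.6]
finger_gap: 0.051
```

Run:
```python
from h import *
s=arm.snapshot('wrist');save(s,'w2');w=cloud(s);f=s['frame'].astype(int)
st=arm.state();print(st['tool_pos'],st['eef_rot'])
m=np.zeros(w.shape[:2],bool);m[180:330,270:370]=1
p=w[m&(f.sum(-1)<110)]; p=p[(p[:,2]>0.06)&(p[:,2]<0.12)]
print(p[:,2].max(),cv2.minAreaRect((p[p[:,2]>p[:,2].max()-.012][:,:2]*1000).astype(np.float32)),len(p))
```

```text
[0.58069498 0.25010253 0.18555403] [0.26728348 3.12979608 0.01490709]
0.1021061476707251 ((584.9608764648438, 238.6081085205078), (11.37171745300293, 18.713422775268555), 79.98593139648438) 345
```

View pics/w2.png

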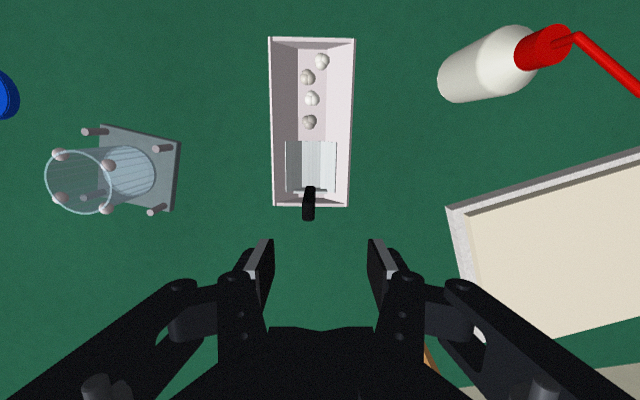

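```bash
cat >> h.py <<'E'
from scipy.spatial.transform import Rotation as Rn
def tool(yaw,pitch=0):
    """yaw: direction of scoop +x (deg); pitch>0 = scoop front (-x) down. jaw y along scoop y. returns Rotation"""
    y=np.radians(yaw)
    X=np.array([np.cos(y),np.sin(y),0]);Y=np.array([-np.sin(y),np.cos(y),0]);Z=np.array([0,0,1.])
    S=np.stack([X,Y,Z],1)            # scoop frame, level
    # front down: rotate about +Y such that -x goes to -z  (x -> +z) : angle -p
    S=Rn.from_rotvec(-np.radians(pitch)*Y)*Rn.from_matrix(S)
    return S*Rn.from_matrix(np.diag([-1.,1,-1]))   # tool: x=-X, y=Y, z=-Z
def delta(pos,rot):
    st=arm.state();c=Rn.from_rotvec(st['eef_rot'])
    return (np.array(pos)-st['tool_pos']).round(4),(rot*c.inv()).as_rotvec(degrees=True).round(2)
E
python3 - <<'E'
from h import *
print(delta([0.5847,0.2388,0.071],tool(-10.9)))
E
```

```text
(array([ 0.004 , -0.0113, -0.1146]), array([-0.54,  0.07, -1.14]))
```

Call:
carry_out(motion=[{"xyz":[0.004,-0.011,0],"delta_rot":[-0.54,0.07,-1.14],"gripper":0.6},{"xyz":[0,0,-0.03],"delta_rot":[0,0,0],"gripper":0.6},{"xyz":[0,0,-0.03],"delta_rot":[0,0,0],"gripper":0.6},{"xyz":[0,0,-0.03],"delta_rot":[0,0,0],"gripper":0.5},{"xyz":[0,0,-0.01],"delta_rot":[0,0,0],"gripper":0.5}])

```text
time: 3.85
tool_pos: [0.5881, 0.244, 0.0947]
eef_rot: [0.292, 3.113, 0.013]
contact_force: [-0.4, 0.0, -0.9]
finger_gap: 0.043
```

Run:
```python
from h import *
print(arm.state()['tool_pos'],delta([0.5847,0.2388,0.071],tool(-10.9)))
```

```text
[0.58811318 0.24402467 0.09466875] (array([-0.0034, -0.0052, -0.0237]), array([-0.4 ,  0.87, -0.19]))
```

Call:
carry_out(motion=[{"xyz":[-0.004,-0.006,-0.01],"delta_rot":[-0.4,0.87,-0.19],"gripper":0.5},{"xyz":[0,0,-0.008],"delta_rot":[0,0,0],"gripper":0.5},{"xyz":[0,0,0],"delta_rot":[0,0,0],"gripper":0.5}])

```text
time: 4.15
tool_pos: [0.585, 0.2387, 0.0788]
eef_rot: [0.298, 3.126, 0.002]
contact_force: [-0.2, 0.2, 0.2]
finger_gap: 0.0427
```

Run:
```python
from h import *
print(arm.state()['tool_pos'],delta([0.5847,0.2388,0.071],tool(-10.9)))
```

```text
[0.58497696 0.23873715 0.07882303] (array([-0.0003,  0.0001, -0.0078]), array([-0.05,  0.1 , -0.02]))
```

Call:
carry_out(force=70, motion=[{"xyz":[0,0,-0.008],"delta_rot":[0,0,0],"gripper":0.5},{"xyz":[0,0,0],"delta_rot":[0,0,0],"gripper":0},{"xyz":[0,0,0],"delta_rot":[0,0,0],"gripper":0},{"xyz":[0,0,0],"delta_rot":[0,0,0],"gripper":0},{"xyz":[0,0,0],"delta_rot":[0,0,0],"gripper":0},{"xyz":[0,0,0],"delta_rot":[0,0,0],"gripper":0}])

```text
time: 4.75
tool_pos: [0.5871, 0.2395, 0.0738]
eef_rot: [0.298, 3.121, 0.006]
contact_force: [0.1, 0.4, -0.4]
finger_gap: 0.0099
```

Run:
```python
from h import *
print(arm.state()['tool_pos'],arm.state()['finger_gap'],delta([0.5847,0.2388,0.071],tool(-10.9)))
s=arm.snapshot('wrist');save(s,'w3');s=arm.snapshot('side');save(s,'s3',(200,90,130,110),5)
```

```text
[0.5870885  0.23946074 0.07376429] 0.009874140498917746 (array([-0.0024, -0.0007, -0.0028]), array([-0.18,  0.38, -0.  ]))
```

View pics/w3.png

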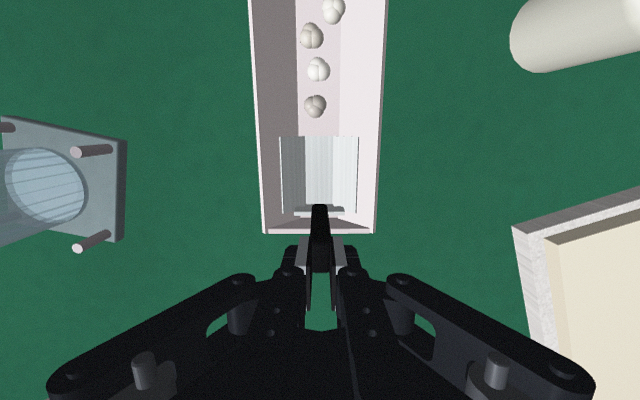

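View pics/s3.png

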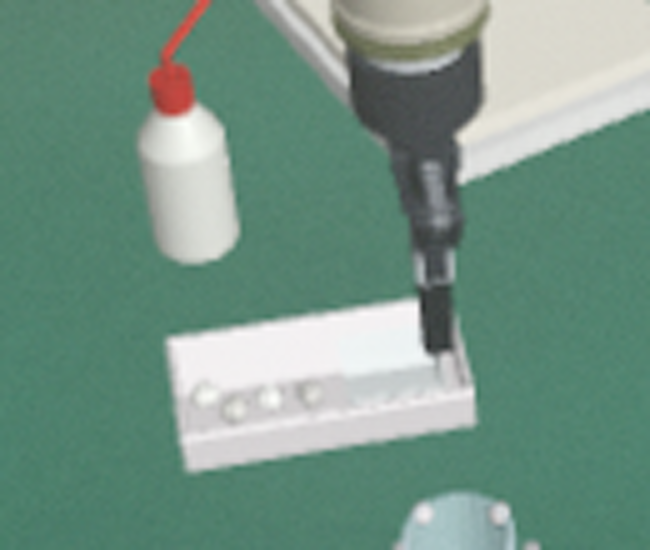

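Call:
carry_out(motion=[{"xyz":[-0.01,0.0018,0],"delta_rot":[-0.1,0.3,0],"gripper":0},{"xyz":[-0.01,0.0018,0],"delta_rot":[0,0,0],"gripper":0},{"xyz":[-0.01,0.0018,0],"delta_rot":[0,0,0],"gripper":0},{"xyz":[-0.01,0.0018,0],"delta_rot":[0,0,0],"gripper":0}])

```text
time: 5.25
tool_pos: [0.5444, 0.2466, 0.0733]
eef_rot: [0.3, 3.127, 0.001]
contact_force: [0.2, -0.8, -1.1]
finger_gap: 0.0095
```

```bash
cat > st.py <<'E'
from h import *
def rep():
    st=arm.state();T=np.array([.5126,.2526,0]);a=np.radians(-10.8);X=np.array([np.cos(a),np.sin(a),0]);Y=np.array([-X[1],X[0],0])
    t=Rn.from_rotvec(st['eef_rot']);d=st['tool_pos']-T
    e=(tool(-10.8)*t.inv()).as_rotvec(degrees=True)
    print('t',round(st['time'],2),'tray xyz mm',np.round([d@X*1e3,d@Y*1e3,d[2]*1e3],1),'rot err to level',e.round(2),'F',np.round(st['contact_force'],1),'gap',round(st['finger_gap']*1e3,1))
if __name__=='__main__': rep()
E
python3 st.py
```

```text
t 5.25 tray xyz mm [32.3  0.1 73.3] rot err to level [-0.04  0.04  0.15] F [ 0.2 -0.8 -1.1] gap 9.5
```

Call:
carry_out(motion=[{"xyz":[-0.01,0.0018,0],"delta_rot":[0,0,0],"gripper":0},{"xyz":[-0.01,0.0018,0],"delta_rot":[0,0,0],"gripper":0},{"xyz":[-0.01,0.0018,0],"delta_rot":[0,0,0],"gripper":0},{"xyz":[-0.008,0.0015,0],"delta_rot":[0,0,0],"gripper":0}])

```text
time: 5.65
tool_pos: [0.5018, 0.2548, 0.0736]
eef_rot: [0.297, 3.127, 0.002]
contact_force: [0.6, -0.2, -1.3]
finger_gap: 0.0097
```

```bash
python3 st.py
python3 - <<'E'
from h import *
s=arm.snapshot('wrist');save(s,'w4')
E
```

```text
t 5.65 tray xyz mm [-11.    0.2  73.6] rot err to level [-0.08  0.04  0.06] F [ 0.6 -0.2 -1.3] gap 9.7
```

View pics/w4.png

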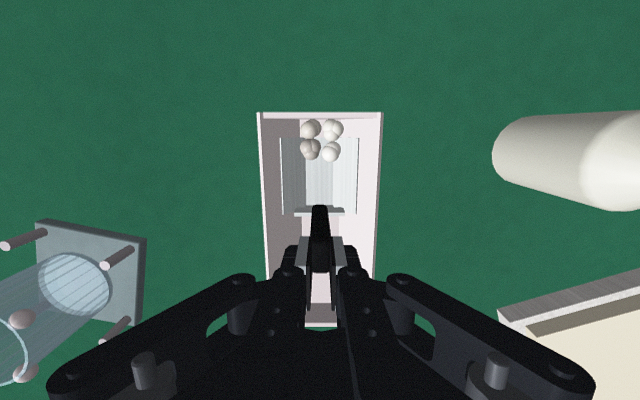

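Wrist view: chips form a 2×2 group at (310–333,128–150); two are already in the pan, two against the end wall (row ~120).

Call:
carry_out(motion=[{"xyz":[-0.008,0.0015,0],"delta_rot":[0,0,0],"gripper":0},{"xyz":[-0.006,0.0011,0],"delta_rot":[0,0,0],"gripper":0},{"xyz":[-0.002,0.0004,0],"delta_rot":[0,0,0],"gripper":0}])

```text
time: 6.0
tool_pos: [0.4861, 0.2582, 0.0748]
eef_rot: [0.297, 3.123, 0.004]
contact_force: [5.8, -1.4, 1.1]
finger_gap: 0.0091
```

```bash
python3 st.py
python3 - <<'E'
from h import *
s=arm.snapshot('wrist');save(s,'w5',(220,80,200,150),4)
E
```

```text
t 6.0 tray xyz mm [-27.1   0.5  74.8] rot err to level [-0.13  0.3   0.07] F [ 5.8 -1.4  1.1] gap 9.1
```

View pics/w5.png

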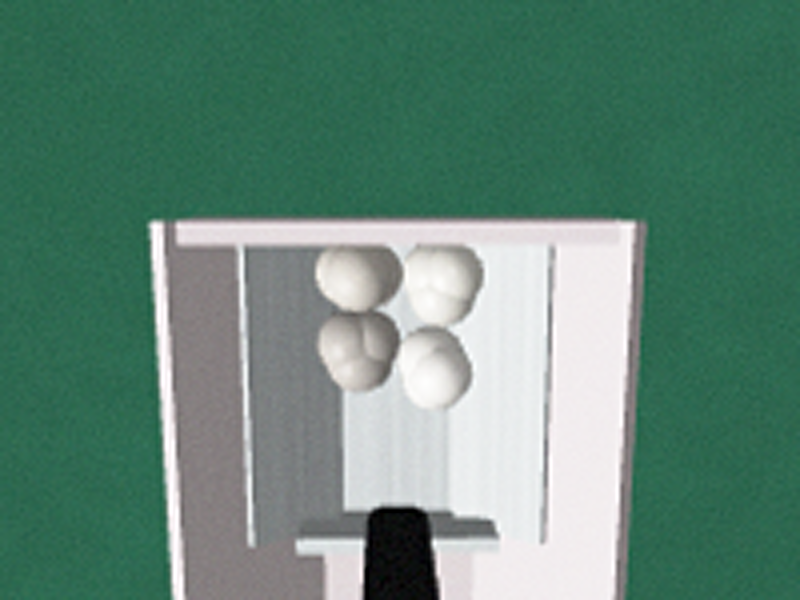

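All four chips are in the pan, front edge on the wall (5.8 N). Tilting front up about the pan's back edge, then lifting.

Call:
carry_out(motion=[{"xyz":[0.0032,-0.0006,0.0003],"delta_rot":[0.56,2.95,0],"gripper":0},{"xyz":[0.0034,-0.0007,0.0003],"delta_rot":[0.56,2.95,0],"gripper":0},{"xyz":[0.0034,-0.0007,0.0003],"delta_rot":[0.56,2.95,0],"gripper":0},{"xyz":[0.0034,-0.0007,0.001],"delta_rot":[0.56,2.95,0],"gripper":0},{"xyz":[0,0,0.003],"delta_rot":[0,0,0],"gripper":0}])

```text
time: 6.55
tool_pos: [0.5013, 0.2545, 0.0795]
eef_rot: [-0.279, -2.919, -0.035]
contact_force: [0.7, -0.6, -1.2]
finger_gap: 0.01
```

```bash
python3 st.py
python3 - <<'E'
from h import *
s=arm.snapshot('wrist');save(s,'w6',(220,80,200,150),4)
E
```

```text
t 6.55 tray xyz mm [-11.4  -0.2  79.5] rot err to level [ -2.47 -11.78   0.13] F [ 0.7 -0.6 -1.2] gap 10.0
```

View pics/w6.png

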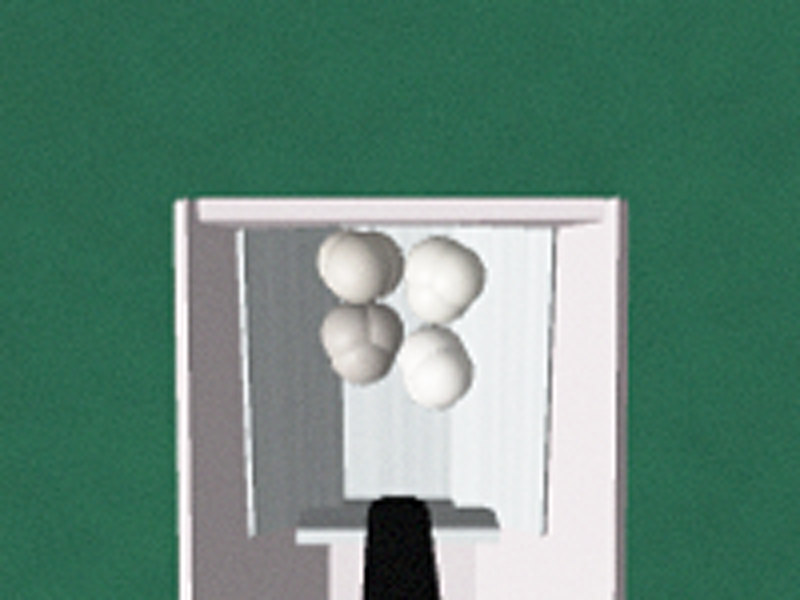

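Call:
carry_out(motion=[{"xyz":[0.0036,-0.0007,0.004],"delta_rot":[0.56,2.95,0],"gripper":0},{"xyz":[0.0036,-0.0007,0.004],"delta_rot":[0.56,2.95,0],"gripper":0},{"xyz":[0.0036,-0.0007,0.004],"delta_rot":[0.56,2.95,0],"gripper":0},{"xyz":[0.0036,-0.0007,0.004],"delta_rot":[0.37,1.95,0],"gripper":0},{"xyz":[0,0,0.0],"delta_rot":[0,0,0],"gripper":0}])

```text
time: 7.1
tool_pos: [0.5118, 0.2556, 0.0971]
eef_rot: [-0.253, -2.726, -0.059]
contact_force: [-0.7, -0.5, -1.1]
finger_gap: 0.0096
```

```bash
python3 st.py
python3 - <<'E'
from h import *
s=arm.snapshot('wrist');save(s,'w7',(220,80,200,150),4)
E
```

```text
t 7.1 tray xyz mm [-1.3  2.8 97.1] rot err to level [ -4.6  -22.78  -0.18] F [-0.7 -0.5 -1.1] gap 9.6
```

View pics/w7.png

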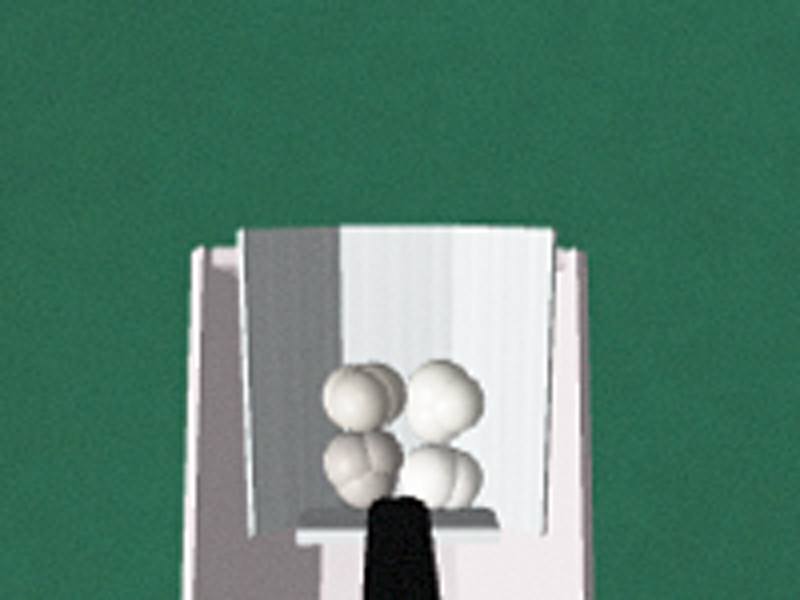

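All four chips slid to the back wall. Working out the carry and tipping poses with the nose as pivot.

```bash
cat >> h.py <<'E'
J=np.array([.5245,.0358,.095])
def tcp_for_nose(nose,pitch,yaw=-10.8):
    S=tool(yaw,pitch)*Rn.from_matrix(np.diag([-1.,1,-1]))
    return np.array(nose)+S.apply([.059,0,.0685])
E
python3 - <<'E'
from h import *
a=np.radians(-10.8);X=np.array([np.cos(a),np.sin(a),0])
for pitch,off,h in [(-10,.014,.05),(-10,.014,.02),(0,.014,.012),(10,.014,.012),(20,.014,.012),(30,.014,.012),(40,.014,.012),(48,.014,.012)]:
    p=tcp_for_nose(J+X*off+[0,0,h],pitch); print(pitch,p.round(4))
print(delta(tcp_for_nose(J+X*.014+[0,0,.05],-10),tool(-10.8,-10)))
E
```

```text
-10 [0.607  0.0201 0.2022]
-10 [0.607  0.0201 0.1722]
0 [0.5962 0.0221 0.1755]
10 [0.5836 0.0245 0.1847]
20 [0.5697 0.0272 0.1915]
30 [0.5548 0.03   0.1958]
40 [0.5394 0.033  0.1974]
48 [0.527  0.0353 0.1967]
(array([ 0.0957, -0.236 ,  0.1051]), array([ -2.75, -12.92,  -0.2 ]))
```

Call:
carry_out(motion=[{"xyz":[0.006,0,0.025],"delta_rot":[0,0,0],"gripper":0},{"xyz":[0.01,-0.006,0.03],"delta_rot":[-0.3,-1.5,0],"gripper":0},{"xyz":[0.01,-0.018,0.03],"delta_rot":[-0.3,-1.5,0],"gripper":0},{"xyz":[0.012,-0.026,0.015],"delta_rot":[-0.3,-1.5,0],"gripper":0},{"xyz":[0.012,-0.03,0],"delta_rot":[-0.3,-1.5,0],"gripper":0},{"xyz":[0.012,-0.03,0],"delta_rot":[-0.3,-1.5,0],"gripper":0},{"xyz":[0.01,-0.03,0],"delta_rot":[-0.3,-1.5,0],"gripper":0},{"xyz":[0.01,-0.03,0],"delta_rot":[-0.3,-1.5,0],"gripper":0},{"xyz":[0.006,-0.026,0],"delta_rot":[-0.2,-1,0],"gripper":0},{"xyz":[0.004,-0.018,0],"delta_rot":[-0.2,-1,0],"gripper":0},{"xyz":[0,-0.01,0],"delta_rot":[0,0,0],"gripper":0},{"xyz":[0,0,0],"delta_rot":[0,0,0],"gripper":0}])

```text
time: 8.35
tool_pos: [0.5944, 0.036, 0.2018]
eef_rot: [-0.246, -2.969, -0.026]
contact_force: [0.5, 0.6, -0.2]
finger_gap: 0.0095
```

```bash
python3 st.py
python3 - <<'E'
from h import *
a=np.radians(-10.8);X=np.array([np.cos(a),np.sin(a),0])
print(arm.state()['tool_pos'],delta(tcp_for_nose(J+X*.014+[0,0,.03],-10),tool(-10.8,-10)))
s=arm.snapshot('wrist');save(s,'w8');s=arm.snapshot('side');save(s,'s8',(220,110,140,120),5)
E
```

```text
t 8.35 tray xyz mm [ 120.9 -197.4  201.8] rot err to level [-1.87 -9.19 -1.33] F [ 0.5  0.6 -0.2] gap 9.5
[0.59440811 0.03603703 0.20176508] (array([ 0.0126, -0.016 , -0.0196]), array([-0.11,  0.65, -1.31]))
```

View pics/w8.png

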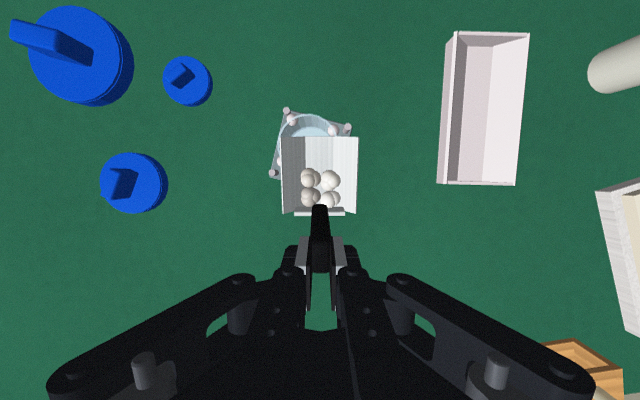

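View pics/s8.png

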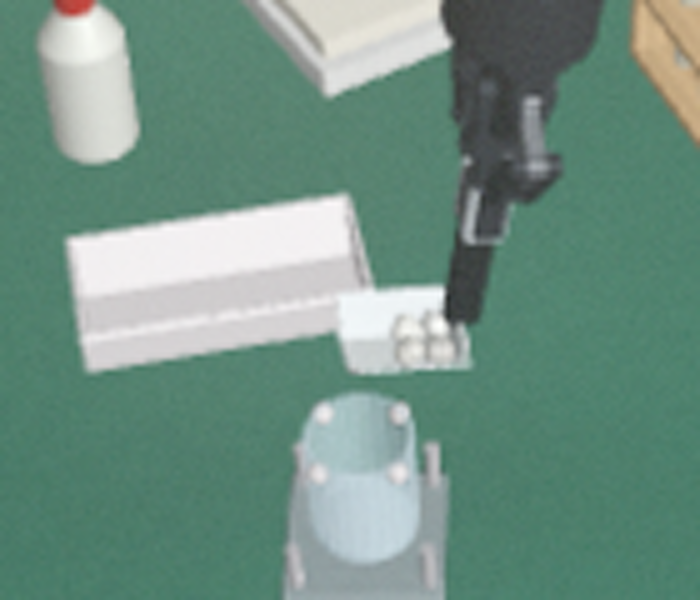

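Tray is empty, all four chips in the pan, and the jar mouth is just ahead of the nose at (310,125). Aligning laterally.

Call:
carry_out(motion=[{"xyz":[0.006,-0.008,0],"delta_rot":[0,0.3,-0.7],"gripper":0},{"xyz":[0.006,-0.008,-0.008],"delta_rot":[0,0.3,-0.7],"gripper":0},{"xyz":[0,0,-0.005],"delta_rot":[0,0,0],"gripper":0},{"xyz":[0,0,0],"delta_rot":[0,0,0],"gripper":0}])

```text
time: 8.85
tool_pos: [0.6076, 0.0255, 0.1862]
eef_rot: [-0.272, -2.953, -0.031]
contact_force: [-0.4, 0.1, -0.4]
finger_gap: 0.0097
```

Run:
```python
from h import *
a=np.radians(-10.8);X=np.array([np.cos(a),np.sin(a),0])
print(arm.state()['tool_pos'],delta(tcp_for_nose(J+X*.014+[0,0,.012],0),tool(-10.8,0)))
s=arm.snapshot('wrist');save(s,'w9',(220,60,200,150),4)
w=cloud(s);f=s['frame'].astype(int)
m=np.zeros(w.shape[:2],bool);m[80:160,240:400]=1
wh=m&(w[:,:,2]>0.085)&(w[:,:,2]<0.1)
p=w[wh];print(len(p),cv2.minEnclosingCircle((p[:,:2]*1000).astype(np.float32)))
print(px(s,[J+[0.03*np.cos(t),0.03*np.sin(t),0] for t in np.radians([90,180,270])]))
```

```text
[0.60763911 0.02545292 0.18622802] (array([-0.0114, -0.0033, -0.0107]), array([-2.13, -9.94, -0.28]))
622 ((517.213134765625, 36.794700622558594), 32.26593017578125)
[[345.82618829 122.70842865]
 [307.98140892  95.99204518]
 [282.36215883 134.77529419]]
```

View pics/w9.png

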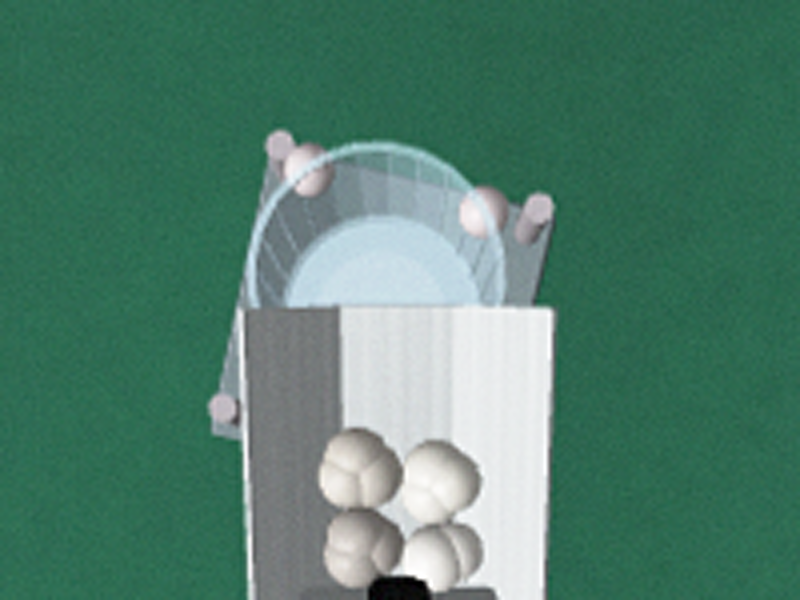

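Call:
carry_out(motion=[{"xyz":[-0.0045,-0.001,-0.003],"delta_rot":[-0.75,-3.9,0],"gripper":0},{"xyz":[-0.0045,-0.001,-0.002],"delta_rot":[-0.75,-3.9,0],"gripper":0},{"xyz":[-0.0048,-0.001,0],"delta_rot":[-0.75,-3.9,0],"gripper":0},{"xyz":[-0.005,-0.001,0.001],"delta_rot":[-0.75,-3.9,0],"gripper":0},{"xyz":[-0.003,-0.001,0.001],"delta_rot":[-0.5,-2,0],"gripper":0},{"xyz":[0,0,0],"delta_rot":[0,0,0],"gripper":0}])

```text
time: 9.5
tool_pos: [0.5843, 0.0216, 0.1809]
eef_rot: [0.271, 2.986, -0.019]
contact_force: [0.5, 1.5, -0.5]
finger_gap: 0.0095
```

Run:
```python
from h import *
a=np.radians(-10.8);X=np.array([np.cos(a),np.sin(a),0])
for p in (10,20,40): print(p,delta(tcp_for_nose(J+X*.014+[0,-.001,.012],p),tool(-10.8,p)))
s=arm.snapshot('wrist');save(s,'w10',(220,60,200,150),4)
s=arm.snapshot('side');save(s,'s10',(220,110,140,120),5)
```

```text
10 (array([-0.0007,  0.0019,  0.0038]), array([-0.34, -1.72, -0.43]))
20 (array([-0.0146,  0.0046,  0.0106]), array([ -2.17, -11.55,  -0.43]))
40 (array([-0.0449,  0.0104,  0.0165]), array([ -5.85, -31.21,  -0.42]))
```

View pics/w10.png

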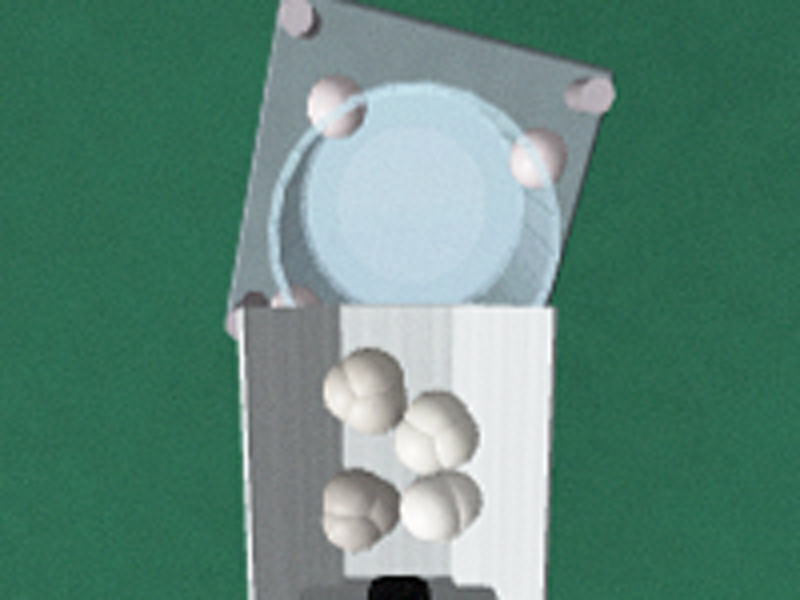

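View pics/s10.png

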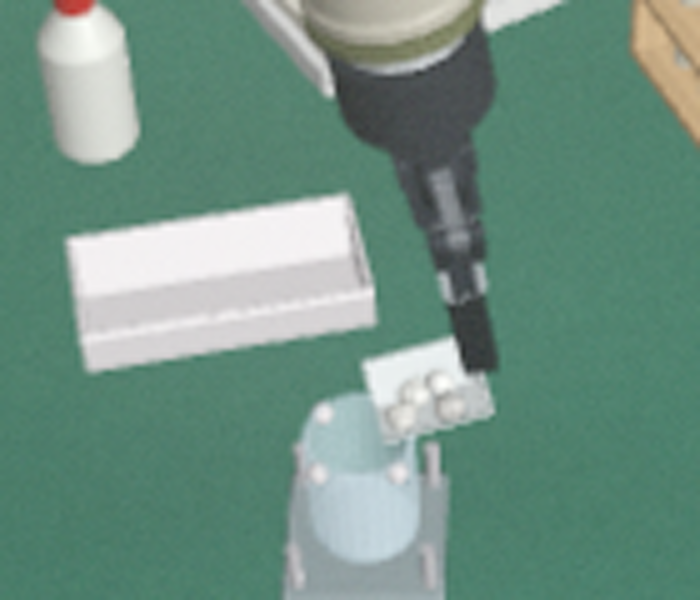

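Call:
carry_out(motion=[{"xyz":[-0.0065,0.003,0.004],"delta_rot":[-0.7,-3.9,-0.2],"gripper":0},{"xyz":[-0.006,0.002,0.004],"delta_rot":[-0.75,-3.9,-0.2],"gripper":0},{"xyz":[-0.006,0.001,0.003],"delta_rot":[-0.75,-3.9,0],"gripper":0},{"xyz":[-0.006,0.0012,0.0015],"delta_rot":[-0.75,-3.9,0],"gripper":0},{"xyz":[-0.006,0.0012,0.0015],"delta_rot":[-0.75,-3.9,0],"gripper":0},{"xyz":[-0.006,0.0012,0.001],"delta_rot":[-0.75,-3.9,0],"gripper":0},{"xyz":[-0.006,0.0012,0.001],"delta_rot":[-0.75,-3.9,0],"gripper":0},{"xyz":[-0.006,0.0012,0.0005],"delta_rot":[-0.75,-3.9,0],"gripper":0},{"xyz":[0,0,0],"delta_rot":[0,0,0],"gripper":0}])

```text
time: 10.5
tool_pos: [0.5417, 0.0318, 0.1985]
eef_rot: [0.238, 2.42, -0.09]
contact_force: [0.1, 0.2, -0.6]
finger_gap: 0.0096
```

Run:
```python
from h import *
a=np.radians(-10.8);X=np.array([np.cos(a),np.sin(a),0])
for p in (40,): print(p,delta(tcp_for_nose(J+X*.01+[0,-.001,.012],p),tool(-10.8,p)))
s=arm.snapshot('wrist');save(s,'w11',(220,60,200,150),4)
s=arm.snapshot('side');save(s,'s11',(220,110,140,120),5)
```

```text
40 (array([-0.0062,  0.0009, -0.0011]), array([0.2 , 0.74, 0.47]))
```

View pics/w11.png

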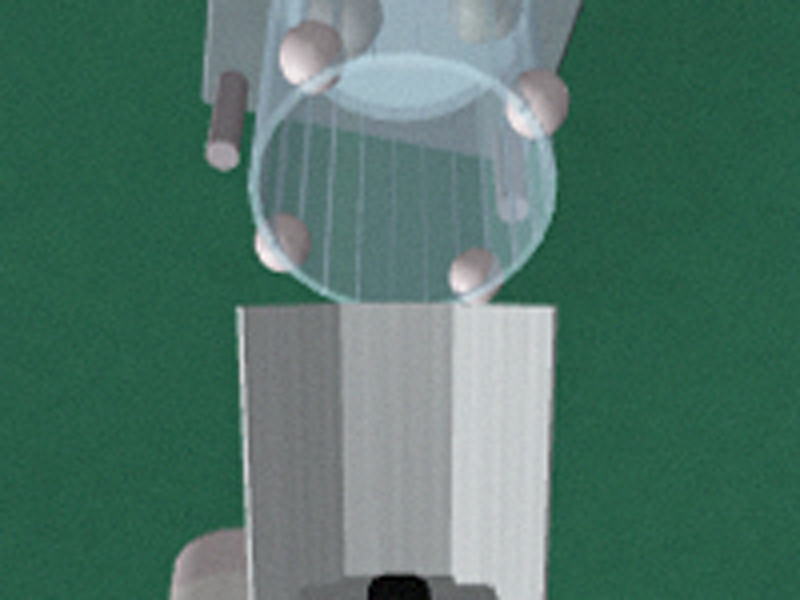

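View pics/s11.png

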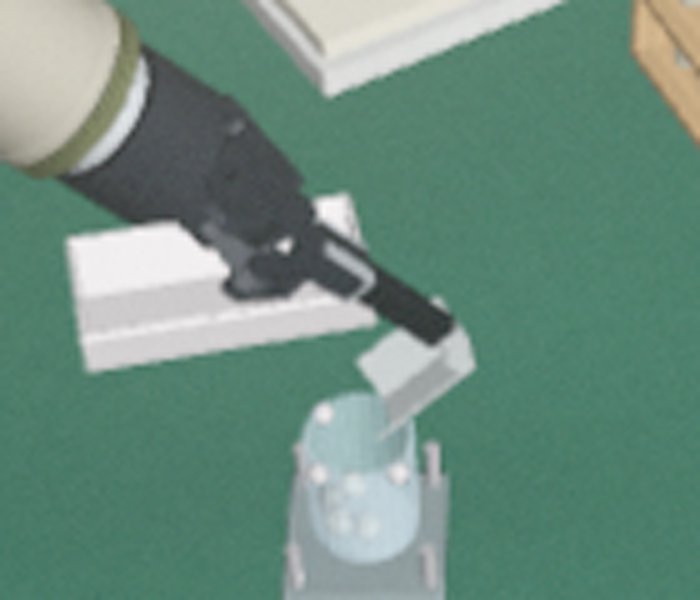

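Pan is empty; the side view shows the chips inside the jar around (345,505). Taking the scoop back to the tray.

Call:
carry_out(motion=[{"xyz":[0.005,0,0.025],"delta_rot":[0,0,0],"gripper":0},{"xyz":[0.005,0.01,0.03],"delta_rot":[0.5,2.5,0],"gripper":0},{"xyz":[0.002,0.025,0.01],"delta_rot":[1.1,5.9,0],"gripper":0},{"xyz":[0.002,0.03,0],"delta_rot":[1.1,5.9,0],"gripper":0},{"xyz":[0.001,0.03,0],"delta_rot":[1.1,5.9,0],"gripper":0},{"xyz":[0.001,0.03,0],"delta_rot":[1.1,5.9,0],"gripper":0},{"xyz":[0,0.03,-0.01],"delta_rot":[1.1,5.9,0],"gripper":0},{"xyz":[0,0.028,-0.015],"delta_rot":[1.0,5,0],"gripper":0},{"xyz":[0,0.018,-0.02],"delta_rot":[0,0,0],"gripper":0},{"xyz":[0,0.008,-0.02],"delta_rot":[0,0,0],"gripper":0},{"xyz":[0,0,0],"delta_rot":[0,0,0],"gripper":0}])

```text
time: 11.7
tool_pos: [0.5725, 0.2541, 0.207]
eef_rot: [0.29, 3.114, 0.017]
contact_force: [0.1, 0.5, -0.7]
finger_gap: 0.0094
```

```bash
python3 st.py
python3 - <<'E'
from h import *
print(delta([.5597,.2436,.0755],tool(-10.8)))
E
```

```text
t 11.7 tray xyz mm [ 58.5  12.7 207. ] rot err to level [-0.55  0.87 -0.15] F [ 0.1  0.5 -0.7] gap 9.4
(array([-0.0128, -0.0105, -0.1315]), array([-0.55,  0.87, -0.15]))
```

Call:
carry_out(motion=[{"xyz":[-0.006,-0.005,-0.02],"delta_rot":[-0.3,0.5,0],"gripper":0},{"xyz":[-0.006,-0.005,-0.02],"delta_rot":[-0.3,0.3,0],"gripper":0},{"xyz":[0,0,-0.02],"delta_rot":[0,0,0],"gripper":0},{"xyz":[0,0,-0.015],"delta_rot":[0,0,0],"gripper":0},{"xyz":[0,0,0],"delta_rot":[0,0,0],"gripper":0}])

```text
time: 12.2
tool_pos: [0.5668, 0.2439, 0.1358]
eef_rot: [0.288, 3.123, 0.009]
contact_force: [-0.3, 0.5, -1.0]
finger_gap: 0.0097
```

```bash
python3 st.py
python3 - <<'E'
from h import *
print(delta([.5597,.2436,.0755],tool(-10.8)))
E
```

```text
t 12.2 tray xyz mm [ 54.9   1.6 135.8] rot err to level [-0.31  0.32 -0.28] F [-0.3  0.5 -1. ] gap 9.7
(array([-0.0071, -0.0003, -0.0603]), array([-0.31,  0.32, -0.28]))
```

Call:
carry_out(motion=[{"xyz":[-0.002,-0.002,-0.01],"delta_rot":[-0.3,0.3,-0.3],"gripper":0},{"xyz":[0,0,-0.015],"delta_rot":[0,0,0],"gripper":0},{"xyz":[0,0,-0.012],"delta_rot":[0,0,0],"gripper":0},{"xyz":[0,0,-0.006],"delta_rot":[0,0,0],"gripper":0},{"xyz":[0,0,0],"delta_rot":[0,0,0],"gripper":0}])

```text
time: 12.7
tool_pos: [0.5669, 0.2421, 0.0925]
eef_rot: [0.297, 3.124, 0.004]
contact_force: [-0.2, -0.1, -1.3]
finger_gap: 0.0097
```

```bash
python3 st.py
```

```text
t 12.7 tray xyz mm [55.3 -0.2 92.5] rot err to level [-0.13  0.2   0.05] F [-0.2 -0.1 -1.3] gap 9.7
```

Call:
carry_out(motion=[{"xyz":[0,0.0003,-0.008],"delta_rot":[-0.1,0.2,0],"gripper":0},{"xyz":[0,0,-0.006],"delta_rot":[0,0,0],"gripper":0},{"xyz":[0,0,-0.003],"delta_rot":[0,0,0],"gripper":0},{"xyz":[0,0,0],"delta_rot":[0,0,0],"gripper":0}])

```text
time: 13.1
tool_pos: [0.5672, 0.2428, 0.0746]
eef_rot: [0.296, 3.127, 0.002]
contact_force: [0.4, 0.0, -0.7]
finger_gap: 0.0099
```

```bash
python3 st.py
```

```text
t 13.1 tray xyz mm [55.4  0.6 74.6] rot err to level [-0.05  0.02  0.02] F [ 0.4  0.  -0.7] gap 9.9
```

Call:
carry_out(motion=[{"xyz":[0,0,-0.001],"delta_rot":[0,0,0],"gripper":0},{"xyz":[0,0,0],"delta_rot":[0,0,0],"gripper":0.4},{"xyz":[0,0,0],"delta_rot":[0,0,0],"gripper":0.4},{"xyz":[0,0,0],"delta_rot":[0,0,0],"gripper":0.4},{"xyz":[0,0,0.02],"delta_rot":[0,0,0],"gripper":0.4},{"xyz":[0,0,0.04],"delta_rot":[0,0,0],"gripper":0.6},{"xyz":[0,-0.02,0.045],"delta_rot":[0,0,0],"gripper":0.8},{"xyz":[0,-0.045,0.02],"delta_rot":[0,0,0],"gripper":0.8}])

```text
time: 13.9
tool_pos: [0.563, 0.1837, 0.1992]
eef_rot: [-0.277, -3.123, -0.001]
contact_force: [1.5, -1.0, 0.8]
finger_gap: 0.0685
```

```bash
python3 st.py
python3 - <<'E'
from h import *
s=arm.snapshot('side');save(s,'s12',(220,110,140,120),5)
s=arm.snapshot('wrist');save(s,'w12')
E
```

```text
t 13.9 tray xyz mm [ 62.4 -58.2 199.2] rot err to level [-0.08 -0.34 -0.66] F [ 1.5 -1.   0.8] gap 68.5
```

View pics/s12.png

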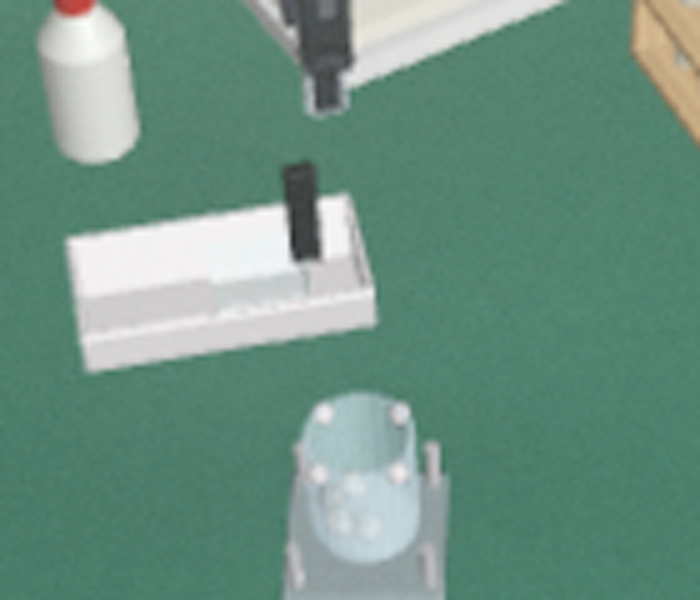

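View pics/w12.png

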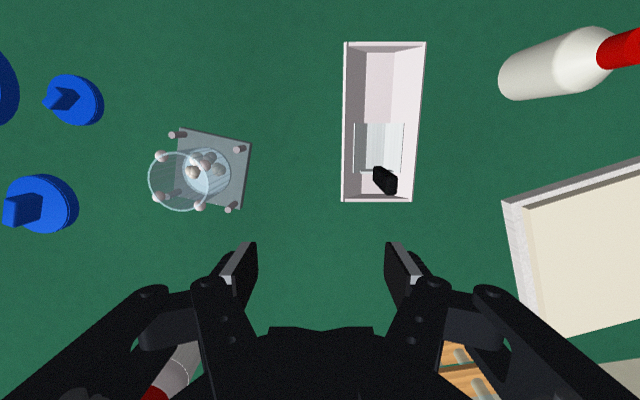

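Scoop stands upright in the tray; chips (four lumps) lie on the jar floor at wrist (205,165). Checking surroundings of the cap and heading there.

Run:
```python
from h import *
for n,b in [('scene',(250,212,22,41)),('side',(379,182,29,46)),('side',(343,342,33,40))]:
    s=arm.snapshot(n);w=cloud(s);f=s['frame'].astype(int);g=f[:,:,1]>f[:,:,0]+15
    m=np.zeros(w.shape[:2],bool);m[b[1]:b[1]+b[3],b[0]:b[0]+b[2]]=1
    p=w[m&(w[:,:,2]>0.03)&(w[:,:,2]<.14)];print(n,p.mean(0).round(3),p.min(0).round(3),p.max(0).round(3))
# tool with jaw y dir 55deg => 'scoop x' yaw = -35
print(delta([.526,-.199,.17],tool(-35)))
```

```text
scene [ 0.788 -0.072  0.098] [ 0.744 -0.109  0.03 ] [ 0.811 -0.047  0.136]
side [ 0.767 -0.101  0.093] [ 0.741 -0.123  0.03 ] [ 0.806 -0.062  0.134]
side [ 0.505 -0.44   0.07 ] [ 0.481 -0.46   0.03 ] [ 0.539 -0.405  0.131]
(array([-0.0363, -0.3786, -0.025 ]), array([-2.000e-02, -6.200e-01, -2.443e+01]))
```

Call:
carry_out(motion=[{"xyz":[-0.001,-0.03,0.01],"delta_rot":[0,0,-2.2],"gripper":0.8},{"xyz":[-0.002,-0.036,0.005],"delta_rot":[0,0,-2.2],"gripper":0.8},{"xyz":[-0.003,-0.036,0],"delta_rot":[0,0,-2.2],"gripper":0.8},{"xyz":[-0.003,-0.036,0],"delta_rot":[0,0,-2.2],"gripper":0.8},{"xyz":[-0.003,-0.036,0],"delta_rot":[0,0,-2.2],"gripper":0.8},{"xyz":[-0.003,-0.036,0],"delta_rot":[0,0,-2.2],"gripper":0.8},{"xyz":[-0.003,-0.036,0],"delta_rot":[0,0,-2.2],"gripper":0.8},{"xyz":[-0.003,-0.036,0],"delta_rot":[0,0,-2.2],"gripper":0.8},{"xyz":[-0.003,-0.036,0],"delta_rot":[0,0,-2.2],"gripper":0.8},{"xyz":[-0.002,-0.025,-0.005],"delta_rot":[0,-0.3,-2.2],"gripper":0.8},{"xyz":[0,0,0],"delta_rot":[0,0,0],"gripper":0.8}])

```text
time: 15.25
tool_pos: [0.5286, -0.1565, 0.1922]
eef_rot: [-0.852, -2.997, -0.002]
contact_force: [-0.3, 0.0, 0.3]
finger_gap: 0.0685
```

Run:
```python
from h import *
print(delta([.526,-.199,.17],tool(-35)))
s=arm.snapshot('wrist');save(s,'w13');w=cloud(s);f=s['frame'].astype(int);np.savez('w13.npz',w=w,f=s['frame'])
b=(f[:,:,2]>120)&(f[:,:,2]>f[:,:,0]+60)&(f[:,:,2]>f[:,:,1]+40)
nl,l,st,_=cv2.connectedComponentsWithStats(b.astype(np.uint8))
for i in range(1,nl):
    if st[i,4]<150: continue
    p=w[l==i];p=p[np.isfinite(p[:,2])];t=p[p[:,2]>p[:,2].max()-.006];pl=p[(p[:,2]>.012)&(p[:,2]<.03)]
    c,r=cv2.minEnclosingCircle((pl[:,:2]*1000).astype(np.float32));print(st[i],'z',p[:,2].max().round(4),np.round(c,1),round(r,1),cv2.minAreaRect((t[:,:2]*1000).astype(np.float32)))
```

```text
(array([-0.0026, -0.0425, -0.0222]), array([-0.52, -1.4 , -3.25]))
[ 147   45   99  103 7666] z 0.0766 [ 366.5 -222.5] 55.2 ((366.7476501464844, -222.24118041992188), (48.8497314453125, 21.955615997314453), 66.09879302978516)
[ 283   50   50   56 2160] z 0.0404 [ 412.1 -103.2] 28.8 ((411.9834289550781, -103.29437255859375), (11.415596008300781, 26.521745681762695), 28.930896759033203)
[ 261  171   62   62 2862] z 0.055 [ 525.9 -198.1] 39.1 ((525.607666015625, -198.52297973632812), (15.378157615661621, 34.62565612792969), 57.07414245605469)
```

View pics/w13.png

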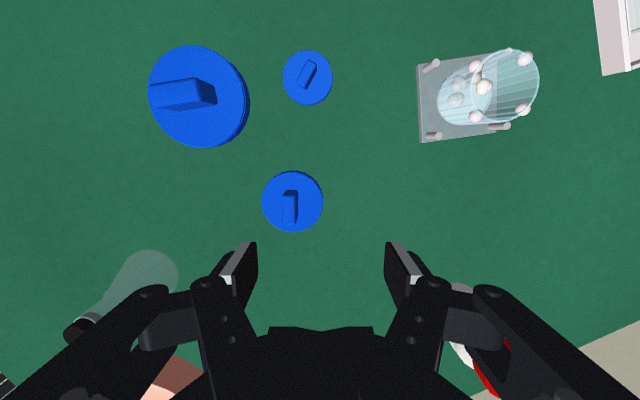

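Wrist view: middle cap at (292,201), centre (525.7, −198.3) mm, radius 39 mm, top 55 mm — the intended one; jar with chips at right (480,88). Approaching the grip bar.

Run:
```python
from h import *
print(delta([.5257,-.1984,.1],tool(-33)))
```

```text
(array([-0.0036, -0.0443, -0.0923]), array([-0.56, -1.4 , -1.45]))
```

Call:
carry_out(motion=[{"xyz":[-0.001,-0.02,-0.02],"delta_rot":[-0.3,-0.7,-0.8],"gripper":0.6},{"xyz":[-0.002,-0.02,-0.025],"delta_rot":[-0.3,-0.7,-0.8],"gripper":0.6},{"xyz":[0,-0.002,-0.025],"delta_rot":[0,0,0],"gripper":0.6},{"xyz":[0,0,-0.01],"delta_rot":[0,0,0],"gripper":0.6},{"xyz":[0,0,0],"delta_rot":[0,0,0],"gripper":0.6}])

```text
time: 15.8
tool_pos: [0.5297, -0.1853, 0.1077]
eef_rot: [-0.87, -3.017, -0.005]
contact_force: [-0.0, 0.6, -0.4]
finger_gap: 0.0515
```

Run:
```python
from h import *
print(delta([.5257,-.1984,.08],tool(-33)))
s=arm.snapshot('wrist');save(s,'w14');w=cloud(s);f=s['frame'].astype(int)
b=(f[:,:,2]>120)&(f[:,:,2]>f[:,:,0]+60)&(f[:,:,2]>f[:,:,1]+40)
nl,l,st,_=cv2.connectedComponentsWithStats(b.astype(np.uint8))
for i in range(1,nl):
    if st[i,4]<150: continue
    p=w[l==i];p=p[np.isfinite(p[:,2])];t=p[p[:,2]>p[:,2].max()-.006];pl=p[(p[:,2]>.012)&(p[:,2]<.03)]
    c,r=cv2.minEnclosingCircle((pl[:,:2]*1000).astype(np.float32));print(st[i],'z',p[:,2].max().round(4),np.round(c,1),round(r,1),cv2.minAreaRect((t[:,:2]*1000).astype(np.float32)))
```

```text
(array([-0.004 , -0.0131, -0.0277]), array([-0.22, -0.06, -0.83]))
[   95     0   148   133 14883] z 0.076 [ 366.6 -222.2] 55.0 ((366.6173400878906, -221.90953063964844), (49.78029251098633, 22.408275604248047), 67.03083038330078)
[ 294    0   70   74 4200] z 0.0411 [ 412.4 -103.4] 28.9 ((411.8464050292969, -103.21931457519531), (12.106467247009277, 27.03504180908203), 26.389371871948242)
[ 265  163   83   82 5118] z 0.0544 [ 525.9 -198.3] 39.3 ((525.5630493164062, -198.05099487304688), (15.757539749145508, 35.49045944213867), 56.42160415649414)
```

Call:
carry_out(motion=[{"xyz":[-0.004,-0.013,-0.01],"delta_rot":[-0.2,0,-1.3],"gripper":0.6},{"xyz":[-0.0005,-0.003,-0.01],"delta_rot":[0,0,0],"gripper":0.6},{"xyz":[0,0,0],"delta_rot":[0,0,0],"gripper":0.6}])

```text
time: 16.15
tool_pos: [0.5277, -0.2007, 0.0894]
eef_rot: [0.9, 3.006, 0.001]
contact_force: [0.1, 0.5, -0.1]
finger_gap: 0.0514
```

Run:
```python
from h import *
print(delta([.5257,-.1982,.032],tool(-33.5)))
```

```text
(array([-0.002 ,  0.0025, -0.0574]), array([ 0.02,  0.21, -0.18]))
```

Call:
carry_out(force=100, motion=[{"xyz":[-0.002,0.003,-0.015],"delta_rot":[0,0.2,0],"gripper":0.6},{"xyz":[0,0,-0.015],"delta_rot":[0,0,0],"gripper":0.6},{"xyz":[0,0,-0.01],"delta_rot":[0,0,0],"gripper":0.6},{"xyz":[0,0,-0.003],"delta_rot":[0,0,0],"gripper":0.6},{"xyz":[0,0,0],"delta_rot":[0,0,0],"gripper":0.6}])

```text
time: 16.65
tool_pos: [0.5257, -0.197, 0.0435]
eef_rot: [0.901, 3.009, 0.0]
contact_force: [-0.2, -0.2, 0.1]
finger_gap: 0.0515
```

Run:
```python
from h import *
print(delta([.5257,-.1982,.032],tool(-33.5)))
```

```text
(array([ 0.    , -0.0012, -0.0115]), array([ 0.  ,  0.04, -0.16]))
```

Call:
carry_out(force=100, motion=[{"xyz":[0,-0.001,-0.007],"delta_rot":[0,0,0],"gripper":0.6},{"xyz":[0,0,-0.004],"delta_rot":[0,0,0],"gripper":0.6},{"xyz":[0,0,0],"delta_rot":[0,0,0],"gripper":0},{"xyz":[0,0,0],"delta_rot":[0,0,0],"gripper":0},{"xyz":[0,0,0],"delta_rot":[0,0,0],"gripper":0},{"xyz":[0,0,0],"delta_rot":[0,0,0],"gripper":0},{"xyz":[0,0,0],"delta_rot":[0,0,0],"gripper":0},{"xyz":[0,0,0],"delta_rot":[0,0,0],"gripper":0}])

```text
time: 17.45
tool_pos: [0.5269, -0.1985, 0.0333]
eef_rot: [0.9, 3.006, 0.001]
contact_force: [0.6, 0.1, -1.1]
finger_gap: 0.0093
```

Run:
```python
from h import *
print(delta([.5257,-.1982,.032],tool(-33.5)))
s=arm.snapshot('wrist');save(s,'w15');s=arm.snapshot('side');save(s,'s15',(260,200,130,120),5)
```

```text
(array([-0.0012,  0.0003, -0.0013]), array([ 0.04,  0.2 , -0.16]))
```

View pics/w15.png

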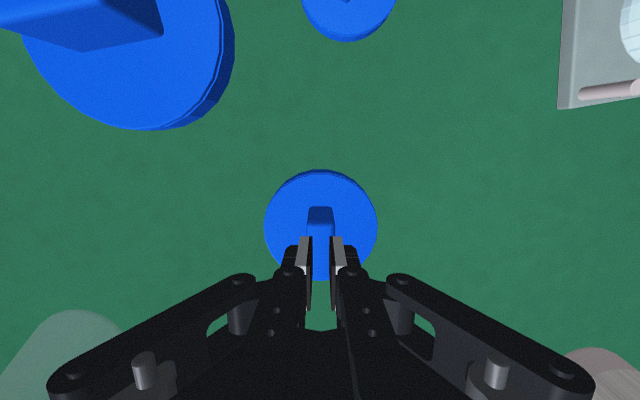

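View pics/s15.png

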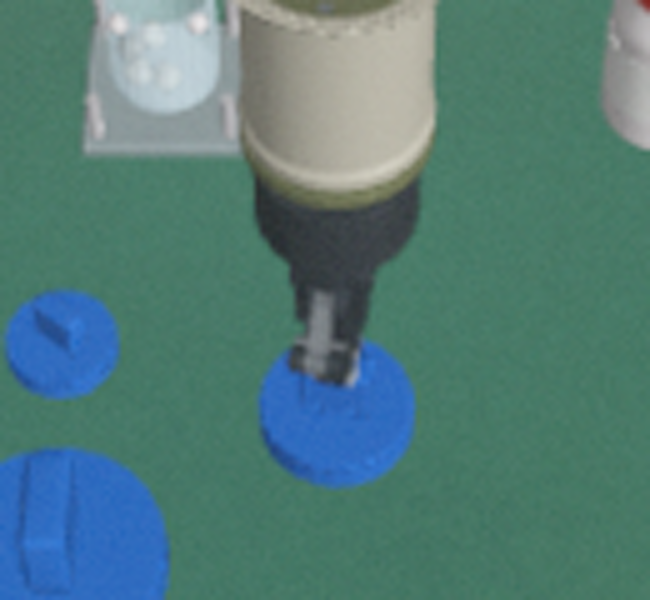

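Call:
carry_out(motion=[{"xyz":[0,0,0.01],"delta_rot":[0,0,0],"gripper":0},{"xyz":[0,0,0.02],"delta_rot":[0,0,0],"gripper":0},{"xyz":[0,0,0.03],"delta_rot":[0,0,0],"gripper":0},{"xyz":[0,0,0.03],"delta_rot":[0,0,0],"gripper":0},{"xyz":[0,0,0.03],"delta_rot":[0,0,0],"gripper":0},{"xyz":[0,0,0],"delta_rot":[0,0,0],"gripper":0}])

```text
time: 18.15
tool_pos: [0.5252, -0.1985, 0.1603]
eef_rot: [0.902, 3.007, -0.0]
contact_force: [0.1, -0.2, -0.7]
finger_gap: 0.0094
```

Run:
```python
from h import *
st=arm.state();print(st['tool_pos'],st['eef_rot'],delta([.5257,-.1982,.032],tool(-33.5)))
s=arm.snapshot('wrist');save(s,'w16');w=cloud(s);f=s['frame'].astype(int)
b=(f[:,:,2]>110)&(f[:,:,2]>f[:,:,0]+60)&(f[:,:,2]>f[:,:,1]+40)
nl,l,q,_=cv2.connectedComponentsWithStats(b.astype(np.uint8))
T=Rn.from_rotvec(st['eef_rot'])
for i in range(1,nl):
    if q[i,4]<150: continue
    p=w[l==i];p=p[np.isfinite(p[:,2])]
    r=T.inv().apply(p-st['tool_pos'])*1e3
    print(q[i],np.round([r.min(0),r.max(0),np.median(r,0)],1).tolist())
    k=np.abs(r[:,2]-np.median(r[:,2]))<3
    print(cv2.minEnclosingCircle(r[k][:,:2].astype(np.float32)))
s=arm.snapshot('side');save(s,'s16',(230,150,160,130),5)
```

```text
[ 0.52520951 -0.19852149  0.16030033] [ 9.01982066e-01  3.00713809e+00 -3.04270509e-04] (array([ 0.0005,  0.0003, -0.1283]), array([ 0.05,  0.11, -0.11]))
[  155     9   113   121 10510] [[65.9, -176.0, 84.1], [183.3, -52.7, 162.4], [116.1, -101.6, 133.7]]
((119.88269805908203, -107.40740203857422), 54.740692138671875)
[ 309   12   58   67 3030] [[118.2, -11.7, 119.0], [180.7, 46.0, 162.9], [145.3, 16.2, 146.5]]
((147.04751586914062, 17.19037628173828), 29.036264419555664)
[ 263  170  115  111 7929] [[-126.6, -71.3, -46.3], [39.9, 69.6, 162.6], [13.4, 0.1, 14.4]]
((0.8128618597984314, 0.22782768309116364), 39.1112174987793)
```

View pics/w16.png

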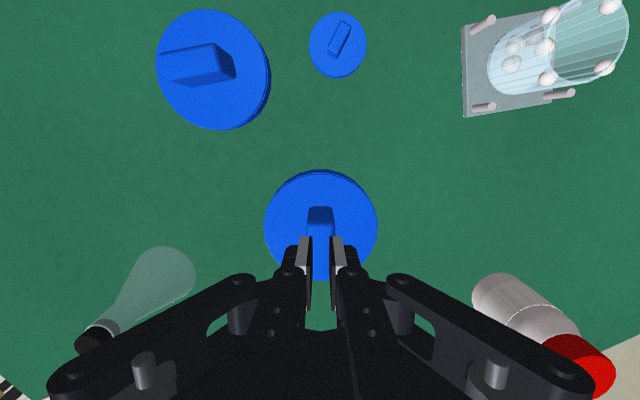

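View pics/s16.png

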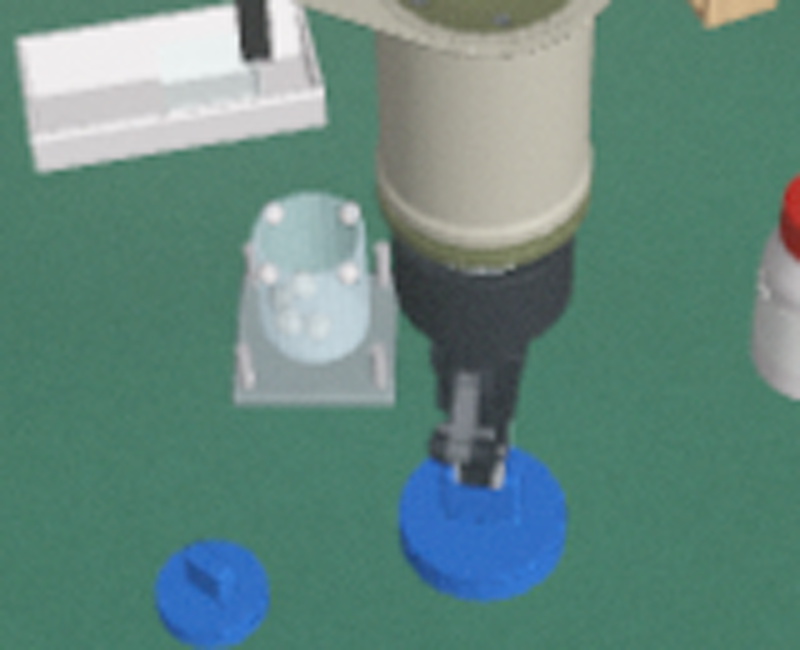

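Cap lifted level, centred within 1 mm of the TCP, plate 14 mm below TCP → underside = TCP z − 33.3 mm. Moving toward the jar with a stop to re-measure its mouth.

Call:
carry_out(motion=[{"xyz":[0,0.02,0.005],"delta_rot":[0,0,0],"gripper":0},{"xyz":[0,0.03,0],"delta_rot":[0,0,0],"gripper":0},{"xyz":[0,0.03,0],"delta_rot":[0,0,0],"gripper":0},{"xyz":[0,0.02,0],"delta_rot":[0,0,0],"gripper":0},{"xyz":[0,0,0],"delta_rot":[0,0,0],"gripper":0}])

```text
time: 18.75
tool_pos: [0.5187, -0.0946, 0.156]
eef_rot: [-0.903, -2.995, 0.004]
contact_force: [-0.2, 0.1, -0.4]
finger_gap: 0.0093
```

Run:
```python
from h import *
st=arm.state();print(st['tool_pos'],delta([.5252,.0354,.16],tool(-33.5)))
s=arm.snapshot('wrist');save(s,'w17');w=cloud(s);f=s['frame'].astype(int);np.savez('w17.npz',w=w,f=s['frame'])
print(px(s,[J]),px(s,[J+[0.03*np.cos(t),0.03*np.sin(t),0] for t in np.radians([0,90,180,270])]).round(0).tolist())
m=(w[:,:,2]>.09)&(w[:,:,2]<.1)&(np.hypot(w[:,:,0]-J[0],w[:,:,1]-J[1])<.045)
p=w[m];print(len(p),cv2.minEnclosingCircle((p[:,:2]*1000).astype(np.float32)))
wh=(f.min(-1)>160)&(w[:,:,2]>.08)&(w[:,:,2]<.1)&(np.hypot(w[:,:,0]-J[0],w[:,:,1]-J[1])<.05)
nl,l,q,c=cv2.connectedComponentsWithStats(wh.astype(np.uint8))
for i in range(1,nl):
    if q[i,4]>4: print(c[i].round(0),q[i,4],w[l==i].mean(0).round(4))
```

```text
[ 0.51865875 -0.09462087  0.15604619] (array([0.0065, 0.13  , 0.004 ]), array([-0.06, -0.77,  0.06]))
[[464.64626778 129.00700837]] [[481.0, 161.0], [501.0, 106.0], [447.0, 95.0], [430.0, 151.0]]
1388 ((524.0421142578125, 34.64118194580078), 35.118408203125)
[433. 129.] 840 [0.5124 0.0163 0.091 ]
[475.  90.] 15 [0.5033 0.0552 0.0943]
[485.  97.] 198 [0.5128 0.0606 0.0917]
[491. 109.] 7 [0.5246 0.0636 0.0861]
[487. 152.] 156 [0.5512 0.0439 0.0921]
[474. 162.] 44 [0.5524 0.0309 0.0938]
```

View pics/w17.png

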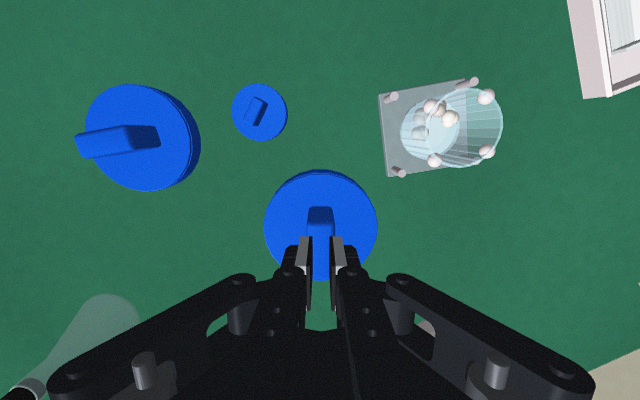

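Call:
carry_out(motion=[{"xyz":[0.002,0.02,0.003],"delta_rot":[0,-0.4,0],"gripper":0},{"xyz":[0.002,0.03,0.002],"delta_rot":[0,-0.4,0],"gripper":0},{"xyz":[0.001,0.03,0],"delta_rot":[0,0,0],"gripper":0},{"xyz":[0.001,0.025,0],"delta_rot":[0,0,0],"gripper":0},{"xyz":[0,0.01,0],"delta_rot":[0,0,0],"gripper":0},{"xyz":[0,0,0],"delta_rot":[0,0,0],"gripper":0}])

```text
time: 19.4
tool_pos: [0.5217, 0.0127, 0.1571]
eef_rot: [-0.926, -2.997, 0.01]
contact_force: [0.2, -0.8, -0.8]
finger_gap: 0.0094
```

Run:
```python
from h import *
print(arm.state()['tool_pos'],delta([.525,.0348,.14],tool(-33.5)))
```

```text
[0.52170391 0.01274231 0.15711296] (array([ 0.0033,  0.0221, -0.0171]), array([ 0.26, -0.36,  0.82]))
```

Call:
carry_out(motion=[{"xyz":[0.003,0.015,0],"delta_rot":[0.2,-0.3,0.6],"gripper":0},{"xyz":[0.001,0.006,0],"delta_rot":[0,0,0],"gripper":0},{"xyz":[0,0,0],"delta_rot":[0,0,0],"gripper":0},{"xyz":[0,0,0],"delta_rot":[0,0,0],"gripper":0}])

```text
time: 19.8
tool_pos: [0.5261, 0.0302, 0.1565]
eef_rot: [-0.919, -3.004, 0.005]
contact_force: [-0.1, 0.8, -0.7]
finger_gap: 0.0094
```

Run:
```python
from h import *
print(arm.state()['tool_pos'],delta([.525,.0348,.14],tool(-33.5)))
```

```text
[0.52612105 0.03016024 0.15652482] (array([-0.0011,  0.0046, -0.0165]), array([ 0.16, -0.09,  0.51]))
```

Call:
carry_out(motion=[{"xyz":[-0.001,0.005,-0.005],"delta_rot":[0.2,-0.1,0],"gripper":0},{"xyz":[0,0.001,-0.005],"delta_rot":[0,0,0],"gripper":0},{"xyz":[0,0,0],"delta_rot":[0,0,0],"gripper":0}])

```text
time: 20.1
tool_pos: [0.525, 0.0351, 0.1456]
eef_rot: [0.922, 3.003, 0.001]
contact_force: [-0.1, 0.5, -1.5]
finger_gap: 0.0093
```

Run:
```python
from h import *
print(arm.state()['tool_pos'],delta([.525,.0348,.133],tool(-33.5)),arm.state()['contact_force'])
s=arm.snapshot('side');save(s,'s18',(240,130,110,110),5)
s=arm.snapshot('scene');save(s,'c18',(290,140,110,90),6)
```

```text
[0.52500006 0.03512286 0.14563382] (array([-0.    , -0.0003, -0.0126]), array([-0.03,  0.03,  0.64])) [-0.09458284  0.54592315 -1.51195893]
```

View pics/s18.png

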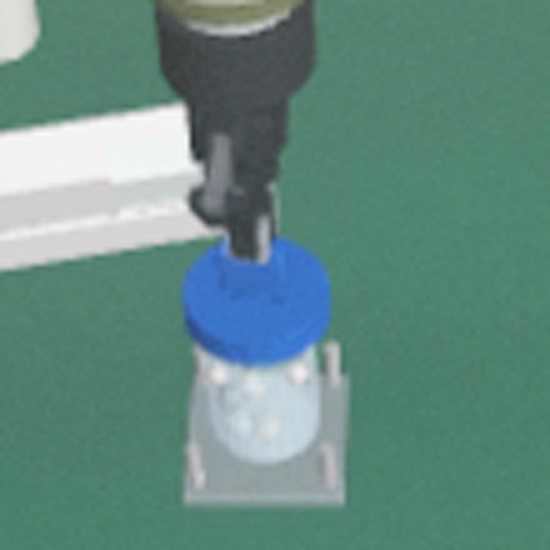

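View pics/c18.png

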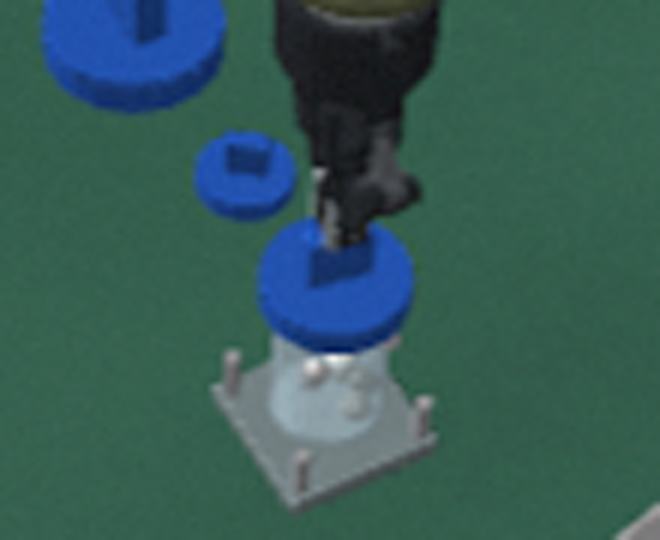

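Both views show the cap centred above the jar (side (257,300), scene crop (335,285)). Lowering.

Call:
carry_out(motion=[{"xyz":[0,0,-0.005],"delta_rot":[0,0,0.5],"gripper":0},{"xyz":[0,0,-0.005],"delta_rot":[0,0,0],"gripper":0},{"xyz":[0,0,-0.003],"delta_rot":[0,0,0],"gripper":0},{"xyz":[0,0,-0.002],"delta_rot":[0,0,0],"gripper":0}])

```text
time: 20.6
tool_pos: [0.5256, 0.0349, 0.1304]
eef_rot: [0.908, 3.006, 0.002]
contact_force: [0.5, 0.9, -1.4]
finger_gap: 0.0094
```

Run:
```python
from h import *
print(arm.state()['tool_pos'],delta([.525,.0348,.126],tool(-33.5)),arm.state()['contact_force'])
```

```text
[0.52560113 0.03487121 0.13042881] (array([-0.0006, -0.0001, -0.0044]), array([-0.04,  0.11,  0.11])) [ 0.45228132  0.90548538 -1.39918299]
```

Call:
carry_out(motion=[{"xyz":[-0.0004,0,-0.002],"delta_rot":[0,0,0],"gripper":0},{"xyz":[0,0,-0.002],"delta_rot":[0,0,0],"gripper":0},{"xyz":[0,0,-0.002],"delta_rot":[0,0,0],"gripper":0}])

```text
time: 20.9
tool_pos: [0.5253, 0.0349, 0.124]
eef_rot: [0.908, 3.006, 0.002]
contact_force: [-0.8, -0.3, 2.3]
finger_gap: 0.0091
```

Run:
```python
from h import *
print(arm.state()['tool_pos'],delta([.525,.0348,.126],tool(-33.5)),arm.state()['contact_force'],arm.state()['wrist_torque'])
```

```text
[0.52533936 0.03486115 0.12402578] (array([-0.0003, -0.0001,  0.002 ]), array([-0.05,  0.13,  0.11])) [-0.75158688 -0.27879203  2.25950817] [-0.01517021  0.08497337 -0.01933634]
```

Call:
carry_out(motion=[{"xyz":[0,0,-0.003],"delta_rot":[0,0,0],"gripper":0},{"xyz":[0,0,-0.003],"delta_rot":[0,0,0],"gripper":0}])

```text
time: 21.1
tool_pos: [0.527, 0.035, 0.1196]
eef_rot: [0.907, 3.002, 0.005]
contact_force: [-0.3, -0.6, 8.5]
finger_gap: 0.0094
```

Call:
carry_out(motion=[{"xyz":[0,0,-0.003],"delta_rot":[0,0,0],"gripper":0},{"xyz":[0,0,-0.003],"delta_rot":[0,0,0],"gripper":0}])

```text
time: 21.3
tool_pos: [0.5298, 0.0352, 0.1165]
eef_rot: [0.905, 2.996, 0.01]
contact_force: [-1.0, 0.2, 11.6]
finger_gap: 0.0093
```

Run:
```python
from h import *
print(arm.state()['tool_pos'],delta([.525,.0348,.1165],tool(-33.5)),arm.state()['contact_force'],arm.state()['wrist_torque'])
s=arm.snapshot('side');save(s,'s19',(240,130,110,110),5)
s=arm.snapshot('scene');save(s,'c19',(290,140,110,90),6)
```

```text
[0.52978089 0.03516017 0.11645648] (array([-0.0048, -0.0004,  0.    ]), array([-0.15,  0.73,  0.11])) [-0.95008139  0.18188464 11.62353301] [-0.17091279  0.37407292  0.01953207]
```

View pics/s19.png

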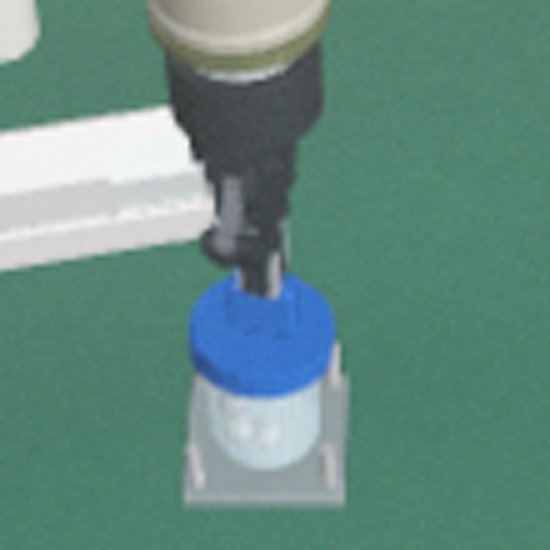

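View pics/c19.png

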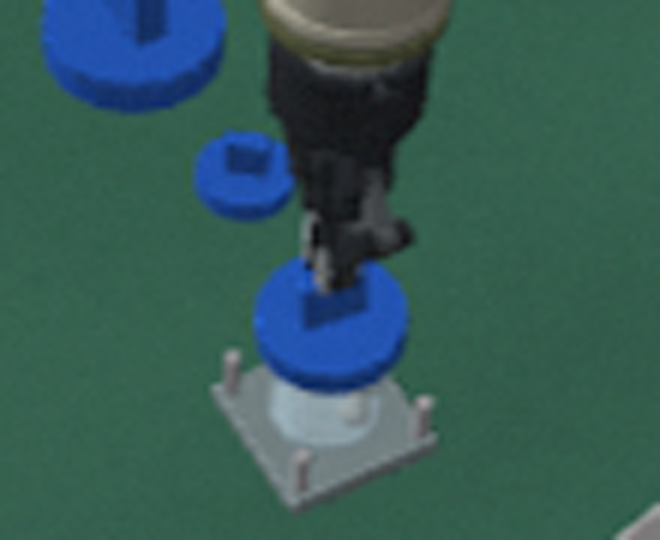

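Call:
carry_out(motion=[{"xyz":[-0.005,-0.0004,-0.001],"delta_rot":[-0.15,0.7,0],"gripper":0},{"xyz":[-0.002,0,-0.001],"delta_rot":[0,0.3,0],"gripper":0}])

```text
time: 21.6
tool_pos: [0.5232, 0.0348, 0.1143]
eef_rot: [-0.907, -3.004, 0.002]
contact_force: [3.3, 0.4, -3.1]
finger_gap: 0.0092
```

Run:
```python
from h import *
print(arm.state()['tool_pos'],delta([.525,.0348,.1165],tool(-33.5)),arm.state()['contact_force'],arm.state()['wrist_torque'])
```

```text
[0.52320037 0.0348242  0.11432755] (array([ 0.0018, -0.    ,  0.0022]), array([ 0.  , -0.21,  0.11])) [ 3.33415093  0.39153845 -3.06643135] [ 0.15524811 -0.93001505  0.04577846]
```

Call:
carry_out(motion=[{"xyz":[0.0008,0,-0.003],"delta_rot":[0,-0.2,0],"gripper":0},{"xyz":[-0.001,0,-0.003],"delta_rot":[0,0.2,0],"gripper":0}])

```text
time: 21.8
tool_pos: [0.524, 0.0348, 0.1086]
eef_rot: [-0.908, -3.006, 0.001]
contact_force: [3.6, -0.0, 6.8]
finger_gap: 0.009
```

Run:
```python
from h import *
print(arm.state()['tool_pos'],delta([.525,.0348,.1165],tool(-33.5)),arm.state()['contact_force'],arm.state()['wrist_torque'])
```

```text
[0.52398421 0.0347775  0.10858686] (array([0.001 , 0.    , 0.0079]), array([-0.  , -0.08,  0.11])) [ 3.61133747 -0.02131913  6.82049334] [-0.1012836  -0.71971161 -0.03499535]
```

Call:
carry_out(motion=[{"xyz":[0,0,-0.003],"delta_rot":[0,0.1,0],"gripper":0},{"xyz":[-0.001,0,-0.003],"delta_rot":[0,0.3,0],"gripper":0}])

```text
time: 22.0
tool_pos: [0.5242, 0.0348, 0.1044]
eef_rot: [-0.907, -3.002, 0.001]
contact_force: [-1.5, -0.0, 15.5]
finger_gap: 0.0095
```

Run:
```python
from h import *
print(arm.state()['tool_pos'],delta([.525,.0348,.1123],tool(-33.5)),arm.state()['contact_force'],arm.state()['wrist_torque'])
s=arm.snapshot('side');save(s,'s20',(240,130,110,110),5)
s=arm.snapshot('wrist');save(s,'w20')
print(arm.state()['tool_pos'],arm.state()['contact_force'])
```

```text
[0.52420642 0.03479074 0.10442722] (array([0.0008, 0.    , 0.0079]), array([-0.05, -0.32,  0.13])) [-1.54451055 -0.04421288 15.49985054] [-0.02996085  0.34960262  0.00457584]
[0.52424832 0.03478662 0.10459182] [-2.71992615 -0.29236969 14.60593986]
```

View pics/s20.png

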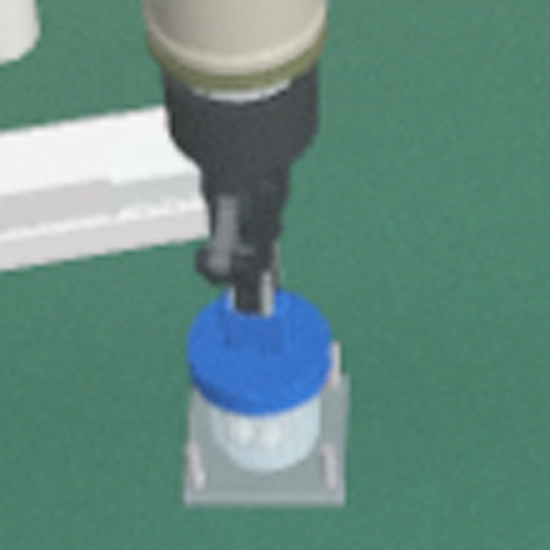

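View pics/w20.png

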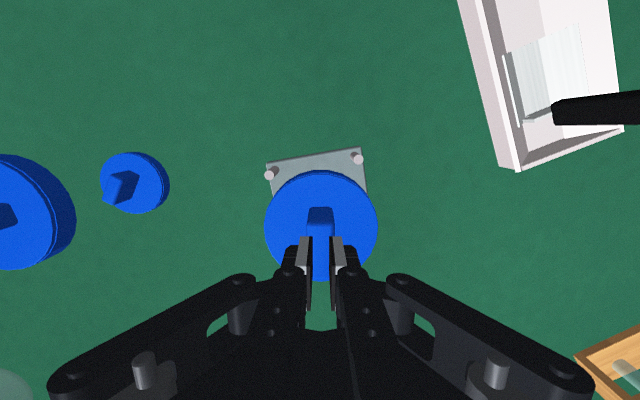

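Run:
```python
from h import *
for i in range(8):
    s=arm.snapshot('wrist')
    if i%2: st=arm.state();print(st['time'],st['tool_pos'].round(4),st['contact_force'].round(1),round(st['finger_gap'],4))
w=cloud(s);f=s['frame'].astype(int);st=arm.state();T=Rn.from_rotvec(st['eef_rot'])
b=(f[:,:,2]>110)&(f[:,:,2]>f[:,:,0]+60)&(f[:,:,2]>f[:,:,1]+40)
m=np.zeros(b.shape,bool);m[165:230,260:380]=1
p=w[b&m];p=p[np.isfinite(p[:,2])];r=T.inv().apply(p-st['tool_pos'])*1e3;k=np.abs(r[:,2]-np.median(r[:,2]))<3
A=np.c_[p[k][:,:2],np.ones(k.sum())];c=np.linalg.lstsq(A,p[k][:,2],rcond=None)[0]
print('plate z rel',np.median(r[:,2]),'world',np.median(p[k][:,2]),'tilt deg',np.degrees(c[:2]),cv2.minEnclosingCircle((p[k][:,:2]*1e3).astype(np.float32)))
```

```text
22.2 [0.5243 0.0348 0.1048] [-2.4 -1.  14.3] 0.009
22.3 [0.5243 0.0348 0.1049] [-3.1 -1.2 14.4] 0.0092
22.4 [0.5243 0.0348 0.1049] [-2.  -0.6 14. ] 0.0092
22.5 [0.5242 0.0347 0.1049] [-2.6 -0.6 14.5] 0.0093
plate z rel 14.412612262615912 world 0.09048712731801493 tilt deg [ 0.00754276 -0.20925897] ((520.7354125976562, 37.60914611816406), 38.45438003540039)
```

Call:
carry_out(motion=[{"xyz":[0,0,-0.0035],"delta_rot":[0,0.1,0],"gripper":0}])

```text
time: 22.6
tool_pos: [0.5245, 0.0348, 0.103]
eef_rot: [-0.907, -3.001, 0.0]
contact_force: [-7.8, 0.2, 17.9]
finger_gap: 0.0094
```

Run:
```python
from h import *
for i in range(6):
    s=arm.snapshot('scene' if i<5 else 'side')
    if i==4: save(s,'c21',(240,110,220,165),3)
    st=arm.state();print(st['time'],st['tool_pos'].round(4),st['contact_force'].round(1))
save(s,'s21',(200,90,200,170),4)
```

```text
22.65 [0.5244 0.0348 0.1027] [-4.9 -0.1 17.9]
22.7 [0.5245 0.0348 0.1029] [-6.8 -0.6 18.3]
22.75 [0.5245 0.0348 0.103 ] [-6.7 -0.6 18.2]
22.8 [0.5245 0.0348 0.103 ] [-7.  -0.2 17.7]
22.85 [0.5245 0.0348 0.103 ] [-6.7 -0.3 18.3]
22.9 [0.5244 0.0348 0.103 ] [-5.5 -0.7 18.9]
```

View pics/s21.png

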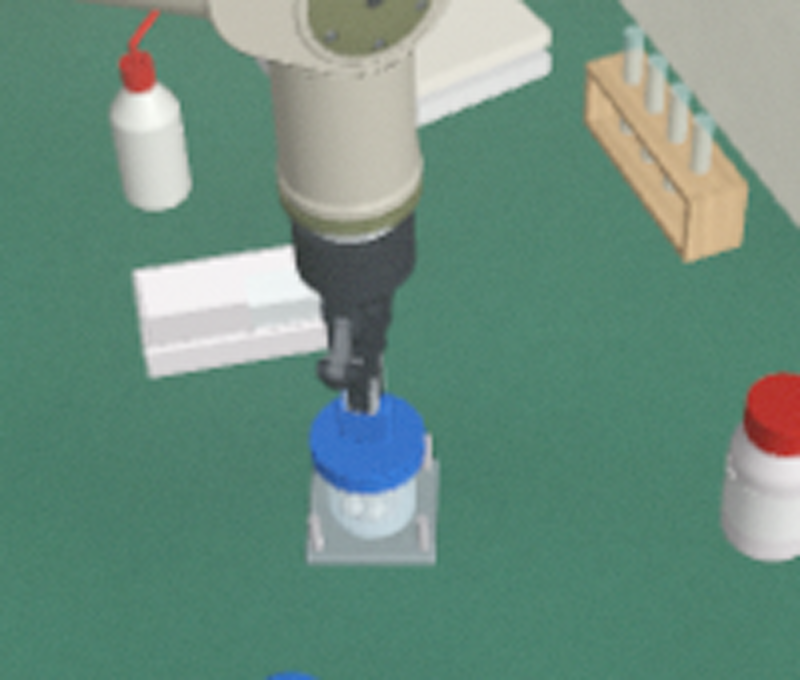

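View pics/c21.png

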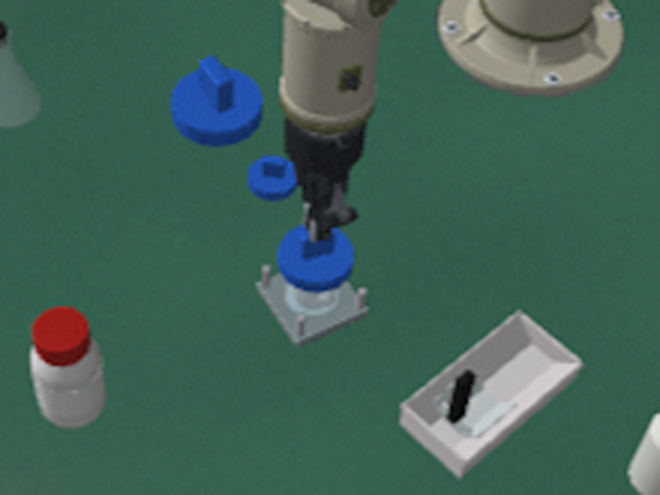

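The push is steady at about 18 N (jar down about 8 mm). The cap sits level, the scoop stands upright in the tray and the bystanders look untouched. Handing in.

Run:
```python
from h import *
print(arm.job_done())
```

```text
the job is handed in; nothing more can be done
None
```

I handed the job in at 22.9 s with the robot still pressing the cap down on the jar.

**What I did:**
- I drew the scoop to the tray's end wall, which gathered all four chips, then carried them front-up and tipped them into the jar.
- I set the scoop back down upright in the tray.
- I gripped the middle-sized blue cap (78–79 mm across), put it over the jar and pressed it down.

**Last checks:**
- **Chips:** the pan was empty after tipping, the tray held no chips, and about four lumps showed on the jar floor. The cap now hides part of the view.
- **Snap:** the push rose to about 12 N, then dropped suddenly to about −3 N as I re-centred the cap. With the force back up, I worked out the cap's underside at about 16–17 mm below the rim, where home is 16 mm. The cap was level and had not slipped in the grip.
- **Final push:** the force held steady at about 18 N over the last 0.25 s, which puts the jar about 8–9 mm down.
- **Other items:** the reagent jar, wash bottle, scoop and tray look undisturbed in the last pictures. The flask was mostly out of those crops, but the arm never went near it.

**Did not agree or go to plan:**
- While pressing, the tool drifted about 5 mm in +x. I corrected this before the snap, but a side load of about 5–7 N was left at the end.
- The finger gap read 9–10 mm on both the 12 mm handle and the 16 mm bar. Both grips held anyway.

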